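# Clear the jammed salvage tray and tip it out

## Robot

A 6-joint arm with a two-finger parallel gripper is mounted at the origin on the work surface. World frame = base frame: x ahead of the robot, y to its left, z up, the work surface at z = 0. Lengths are in m, angles in rad, forces in N, time in s.
With the tool pointing down it reaches from about 0.425 to 0.95 m from the base axis. Payload 3.5 kg.
Tool frame: the origin (TCP) lies midway between the tips of the shut fingers; the grasp point (between the pads) lies 19 mm behind it; z points along the fingers, x is the direction in which the jaws open and shut, and the axes are right-handed (so a half turn about z gives the same grasp; the last joint's range is limited). The gripper opens to 85 mm and grips with 20 to 120 N. Pads are 22 mm wide; open, the fingers measure 114 mm over their backs; the gripper's body (76 mm by 85 mm) begins 54 mm behind the grasp point. The pads swing forward as they close: fully open they stand 13 mm farther back than shut.
Start: joints at [1.07, 0.286, 1.577, -0, 1.279, -0.15], TCP at [0.232, 0.634, 0.231] pointing down, gripper open.
Joint ranges: [-2.77, 2.77], [-0.9, 2.22], [0.21, 2.48], [-1.53, 4.67], [0.24, 2.81], [-2.84, 2.84]. Speed limits (rad/s): [2.79, 2.79, 3.14, 3.14, 3.14, 3.14].

## Interface

Orientations are given as a unit quaternion [x, y, z, w].
In Python, from plant import readout, optics, ctrl gives the robot as it stands. The module is installed in compiled form; this text tells all that it offers.
- The arm moves only by the shell command python3 -m crank 'ROWS' [OPENING] [FORCE]. ROWS is text: rows parted by semicolons, each of 6 numbers parted by spaces: the shift along the tool's x, y, z in mm, then the turn, a rotation vector about the tool's x, y, z in rad. In form: dx dy dz ax ay az; .... A call has 1 to 5 rows; each row shifts and turns the commanded pose from where the row before left it, along the tool's axes as they then stand; what a row does not reach is not made up. A row lasts 1/8 s, in which the tool goes at most 62.5 mm and 10.7 degrees, less where a joint would pass 70% of its speed; a pose out of reach is approached as far as the arm can. A call is refused whole if a number of a shift passes 62.5 or a number of a turn 0.188, either way. A call with a gripper value outside its range is refused whole. OPENING is the opening, from -1 (shut) to 1 (fully open), set as the call begins (- or left out, the last holds). The fingers move at their own pace and stop on an object; FORCE is the grip in N (left out, the last holds). Time passes only in rows, so rows that do not move let the fingers close. It gives the time, the measured TCP pose, the force and the opening at its end, in the units of the state.
- readout.get_state(): the state, without advancing time (a new reading comes with each control period).
- optics.read_camera(name): name is "scene" or "top" or "wrist"; returns the picture (480x640x3 uint8, red, green, blue); there is no depth.
- optics.calibration(name): a dict with "mtx" (3x3 intrinsics, pixels), "rvec" (rotation vector, rad) and "tvec" (3), from world to camera coordinates, as OpenCV has them; the wrist camera has in their place "tool_from_camera" (4x4, takes a point from camera to tool coordinates, whose origin is the TCP and whose axes are the tool frame's). Camera axes: x right, y down, z forward; pixel columns grow to the right and rows downward; lengths in m; the calibration is good to about 2 mm. The wrist camera is an equidistant fisheye: a pixel r from the principal point sees the ray r / f radians off the axis. A picture is of the moment at which its call begins: read the wrist's pose just before it. calibration takes no time and is no camera call.
- ctrl.sign_off(): hands the job in, once; it reports no verdict.
Trained networks look in the newest picture that a camera, given by its name, has taken for a name from the list of things; names that differ only in an ending like _2 or _b are one class to them, and where a whole thing is asked for, a point or a joint stands for the part that bears it (a point fixed in the world has none). Each returns a list of dicts, best first, with "p" (0 to 1); they miss things now and then, are a little off and sometimes report something else, mostly with a low value. They report only what shows in the picture. A call takes as long as a camera call. They do not tell look-alikes from the thing itself.
- optics.recognise(camera, thing): "xy" ([column, row] as shares, 0 to 1, of the picture: columns of its width, rows of its height, amid what is visible of it).
The state is a dict: "time": time; "qpos": joint angles; "dq": joint speeds; "joint_efforts": joint torques, N m; "eef_pos": TCP position; "tcp_rot": TCP orientation; "contact_force": force on the tool from outside, world axes, zero at the start; "wrist_torque": the same for the moment, N m; "opening": opening from 0.0 (shut) to 1.0 (fully open).
Only numpy, scipy, OpenCV 4.12 (cv2) and the standard library are available. Lean on these libraries where they do the work, as an engineer would, in place of code of your own. Each camera call takes 0.05 s, during which the arm holds its last target.

## Task

The heat sink is stuck in the mouth of the salvage tray, its low toe caught under the bar: push it back up the tray until it comes free, lift it out and stand it upright on the black mat. Then take the tray by its grip plate, carry it to the grey bin and tip it so that the three loose pieces slide out into the bin (do not grip the pieces themselves), and set the empty tray down flat on the bench again. Leave the other things on the bench where they are.

Things in the scene. Friction and masses are not known exactly. Their poses are not given: they have to be found in the camera images.
- tray_grip (a point): Centre of the tray's rubber grip plate, 88 mm above the tray's underside. Tray axes: +x along it to its open mouth, +y across, +z up. Plate 10 mm thick, 86 wide (y), 36 high, leaning 25 deg, top to the rear: thickness along (cos25,0,sin25), height along (-sin25,0,cos25). Carried by two 4 mm straps outside the walls, leaning in line below it. Near the centre of mass of the loose 0.34-0.5 kg tray.
- tray_mouth (a point): Middle of the mouth edge of the tray floor's top face; tray axes; lies at x +135, z -84 mm from tray_grip. Aluminium tray flat on the bench, 230 long, 78 wide (70 inside), floor 4 mm; rear wall 34 high, inner face 226 mm behind this point; side walls 20 high. Three loose pieces lie in its rear half; they slide from 17 to 27 deg of slope (friction varies) and fit under plate and bar.
- tray_bar (a point): Middle of the tie bar across the tray's mouth, 59 mm above the tray's underside, 10 mm behind the mouth edge; tray axes. The bar is 6 x 6 mm, so its underside is 56 and its top 62 mm up. It joins two upright cheeks, 4 mm thick, 62 mm high, which replace the low side walls from the mouth edge to 33 mm behind this point. The tray's straps start 80 mm behind this point.
- sink_center (a point): Centre of the tall body of a finned aluminium heat sink (0.14-0.28 kg), 35 mm above its underside. Body 34 (x) x 54 (y) x 70 mm high, on its +x side a low toe. At the start upright on the tray floor, +x to the mouth, body just behind the bar and taller than it, no finger room beside it between the cheeks. It frees once this point is 55 mm or more behind the bar; from 72 mm it can meet the first loose piece.
- sink_toe (a point): Middle of the front face of the heat sink's toe, 11 mm above its underside and 41 mm along +x from the body's centre; axes as the heat sink's. The toe is 24 mm long (x), 54 wide, 22 high. At the start it lies under the bar and sticks out of the mouth by a few mm; the heat sink slides easily when pushed back here.
- piece_a_center (a point): Loose piece in the tray (small transformer, copper band), 30 x 60 x 28 mm, about 0.11 kg; this is its centre. Lies crosswise on the tray's floor in the rear half, which of the three places varies.
- piece_b_center (a point): Loose piece in the tray (black relay block), 32 x 60 x 26 mm, 0.08 kg; its centre. Lies crosswise like the others.
- piece_c_center (a point): Loose piece in the tray (steel connector block), 28 x 62 x 24 mm, 0.09 kg; its centre. Lies crosswise like the others.
- bin: Open grey plastic bin, fixed to the bench, 220 mm (x) by 200 mm (y), 80 mm high, walls and floor 5 mm; origin at the centre of its underside, on the bench.
- mat: Black rubber mat fixed on the bench, 150 x 150 mm, 4 mm thick; origin at the centre of its underside.
- drive: Bystander: hard drive lying on the bench, 147 x 102 x 26 mm; origin at the centre of its underside.
- meter: Bystander: multimeter lying on its back, 185 x 88 x 46 mm with its dial; origin at the centre of its underside.
- driver: Bystander: screwdriver lying on the bench, 200 mm long along its x, under 35 mm high; origin on its underside.
- spool: Bystander: standing solder spool, 60 mm across, 50 mm high; origin at the centre of its underside.
- pot: Bystander: black pot, 72 mm across, 95 mm high; origin at the centre of its underside.
- adapter: Bystander: black power adapter, 115 x 50 x 32 mm; origin at the centre of its underside.
Things that resemble listed ones, but are neither listed nor needed, are in the scene too. Leave any green look-alike of the part that bears piece_a_center alone. Leave any yellow look-alike of the part that bears piece_c_center alone.

How it is judged:
By the outcome, as a careful person would: the job done as asked, in the order asked, and still so for the second after the job is handed in, with the robot touching nothing.
It also fails if it takes over 72 s, if anything falls off the work surface, if the arm or the gripper's body presses on something with over 40 N, if the wrist force passes 120 N, or if a joint passes its speed limit or range.

## Working session

There is one attempt and no reset: what is moved stays moved. The work goes in short steps, Python scripts to look and compute and a shell command to move; the robot and the scene stay as the last step left them, time stands still between calls to the robot, and variables do not carry over. Pictures are saved under pics/ and viewed, and the job is handed in when it is done.

```bash
mkdir -p pics
cat > h.py <<'E'
import numpy as np, cv2
from scipy.spatial.transform import Rotation as R
from plant import readout, optics, ctrl
def snap(n,f):
    im=optics.read_camera(n); cv2.imwrite(f'pics/{f}.png',cv2.cvtColor(im,cv2.COLOR_RGB2BGR)); return im
def ray(n,uv):
    c=optics.calibration(n); M=np.array(c['mtx'],float)
    Rm=cv2.Rodrigues(np.array(c['rvec'],float))[0]; t=np.array(c['tvec'],float).ravel()
    d=Rm.T@np.linalg.inv(M)@np.array([uv[0],uv[1],1.]); o=-Rm.T@t
    return o,d/np.linalg.norm(d)
def atz(n,uv,z):
    o,d=ray(n,uv); return o+d*(z-o[2])/d[2]
def proj(n,P):
    c=optics.calibration(n)
    return cv2.projectPoints(np.array(P,float).reshape(-1,1,3),np.array(c['rvec'],float),np.array(c['tvec'],float),np.array(c['mtx'],float),None)[0].reshape(-1,2)
def st():
    s=readout.get_state(); return s
E
python3 - <<'E'
from h import *
snap('top','t0');snap('scene','s0')
for n in('top','scene'):
    for th in ['tray_grip','tray_mouth','tray_bar','sink_center','sink_toe','bin','mat','piece_a_center','piece_b_center','piece_c_center']:
        r=optics.recognise(n,th); print(n,th,[(round(q['p'],2),round(q['xy'][0]*640),round(q['xy'][1]*480)) for q in r[:3]])
    print(optics.calibration(n))
print(st())
E
```

```text
top tray_grip [(0.7, 244, 263)]
top tray_mouth [(0.56, 244, 261)]
top tray_bar [(0.94, 228, 262)]
top sink_center [(0.64, 276, 267)]
top sink_toe [(0.82, 274, 266)]
top bin [(0.97, 461, 258), (0.69, 216, 260)]
top mat [(0.73, 333, 207), (0.66, 397, 320)]
top piece_a_center [(0.9, 155, 310), (0.85, 204, 259)]
top piece_b_center [(0.57, 213, 258), (0.53, 217, 190)]
top piece_c_center [(0.84, 239, 264), (0.53, 269, 313)]
{'mtx': array([[479.62601104,   0.        , 327.26901497],
       [  0.        , 479.62601104, 242.88351375],
       [  0.        ,   0.        ,   1.        ]]), 'rvec': array([ 2.09024306, -2.13381982,  0.23589185]), 'tvec': array([0.03813883, 0.55796995, 1.09790449])}
scene tray_grip [(0.7, 437, 257)]
scene tray_mouth [(0.63, 432, 255)]
scene tray_bar [(0.69, 432, 258)]
scene sink_center [(0.72, 402, 239)]
scene sink_toe [(0.84, 405, 237)]
scene bin [(0.71, 201, 209), (0.51, 251, 159)]
scene mat [(0.56, 320, 299)]
scene piece_a_center [(0.94, 475, 269)]
scene piece_b_center [(0.76, 455, 267), (0.36, 433, 253), (0.17, 453, 341)]
scene piece_c_center [(0.7, 431, 253), 
[... 289 characters left out ...]
17898,  1.57717444])}
{'time': 1.1, 'qpos': array([ 1.07002333e+00,  2.86274553e-01,  1.57670007e+00,  5.55547754e-05,
        1.27859511e+00, -1.50000173e-01]), 'dq': array([-0.00196004,  0.00029469,  0.00054297,  0.00106943,  0.00051699,
        0.00013279]), 'joint_efforts': array([-1.59247620e-04, -4.05959737e+01, -2.92946309e+01, -1.84340615e-04,
        5.37024116e-04,  1.10834247e-05]), 'eef_pos': array([0.23190056, 0.63390285, 0.23134181]), 'tcp_rot': array([ 8.19645870e-01,  5.72870532e-01, -1.53952537e-06, -2.89232137e-05]), 'contact_force': array([ 0.2091604 ,  0.73407614, -0.46922136]), 'wrist_torque': array([ 0.02735712, -0.01496856,  0.01290331]), 'opening': 1.0006497122172546}
```

View pics/t0.png

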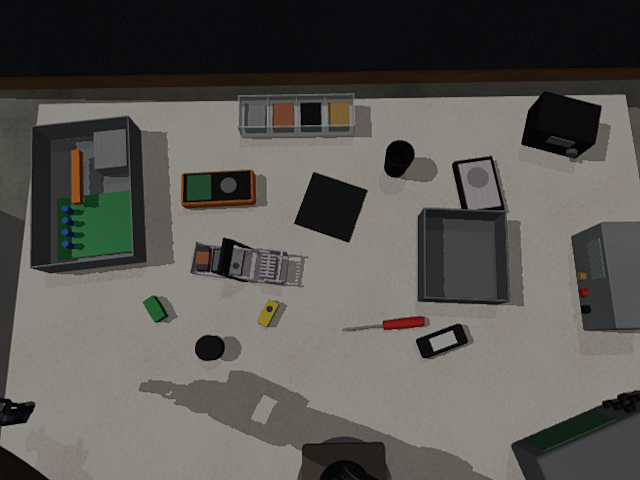

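View pics/s0.png

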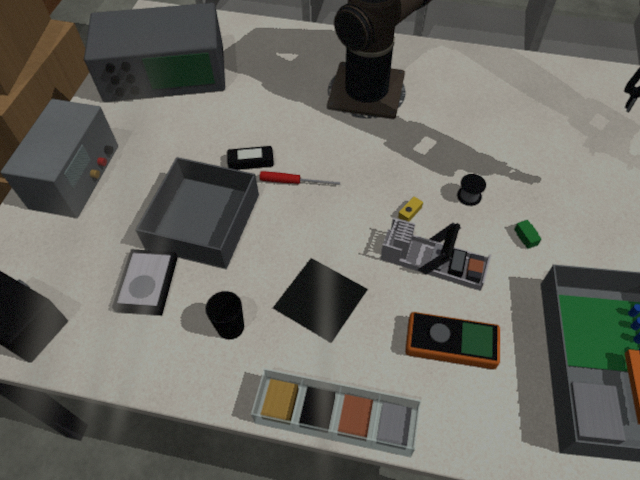

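Run:
```python
import cv2
a=cv2.imread('pics/t0.png')[215:315,170:300]; cv2.imwrite('pics/t0c.png',cv2.resize(a,(780,600),interpolation=3))
a=cv2.imread('pics/s0.png')[180:300,360:520]; cv2.imwrite('pics/s0c.png',cv2.resize(a,(800,600),interpolation=3))
```

```text
(no output)
```

View pics/t0c.png

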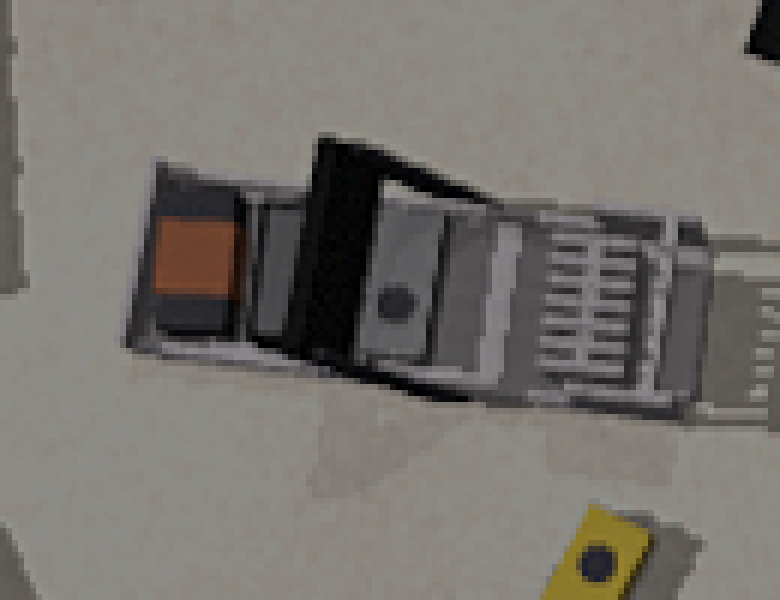

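View pics/s0c.png

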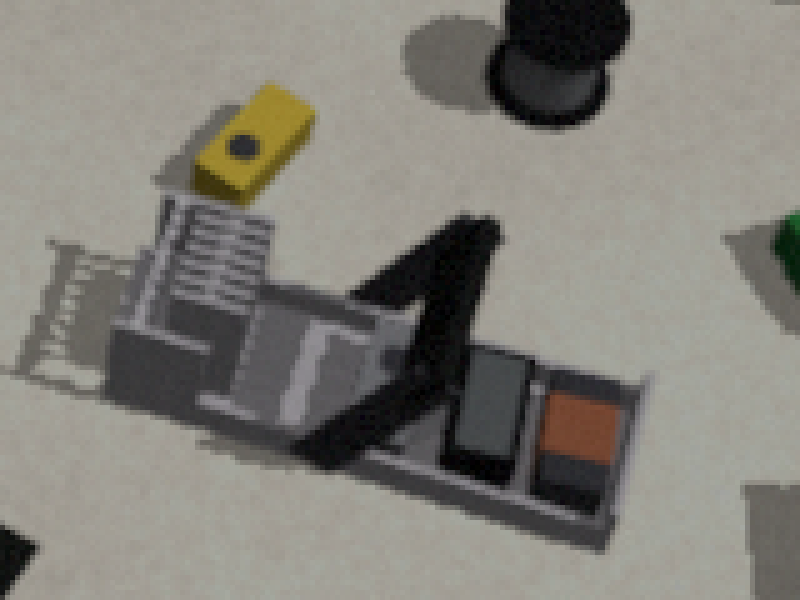

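The tray is at top-picture x≈190–287, y≈241–284, with its mouth on the right. The transformer with the copper band, the relay block and the steel block are inside it. The green (155,309) and yellow (268,313) look-alikes lie outside, so I leave them alone. Next I fit the tray, sink, mat and bin poses.

```bash
cat > fit.py <<'E'
from h import *
from scipy.optimize import least_squares
def T2(p,P):
    P=np.array(P,float)/1000; c,s=np.cos(p[2]),np.sin(p[2])
    return np.c_[p[0]+c*P[:,0]-s*P[:,1],p[1]+s*P[:,0]+c*P[:,1],P[:,2]]
def fit(obs,p0):
    def f(p):
        r=[]
        for n,L in obs.items():
            r+=list((proj(n,T2(p,[a[0] for a in L]))-np.array([a[1] for a in L])).ravel())
        return r
    s=least_squares(f,p0,loss='soft_l1'); return s.x,np.array(s.fun).reshape(-1,2)
def box(x0,x1,y0,y1,z0,z1):
    v=[(x,y,z) for z in(z0,z1) for x,y in((x0,y0),(x1,y0),(x1,y1),(x0,y1))]
    return v,[(0,1),(1,2),(2,3),(3,0),(4,5),(5,6),(6,7),(7,4),(0,4),(1,5),(2,6),(3,7)]
def draw(im,n,p,b,col,S,off):
    v,e=b; q=(proj(n,T2(p,v))-off+.5)*S
    for i,j in e: cv2.line(im,tuple(int(t) for t in q[i]),tuple(int(t) for t in q[j]),col,1,cv2.LINE_AA)
E
python3 - <<'E'
from fit import *
c=lambda n,u,v:((u/6+170-.4,v/6+215-.4) if n=='top' else (u/5+360-.4,v/5+180-.4))
obs={'top':[((-95,39,34),c('top',155,160)),((-95,-39,34),c('top',125,350)),((135,39,62),c('top',705,222)),((135,-39,0),c('top',692,418))],
'scene':[((-95,-39,34),c('scene',655,375)),((-95,39,34),c('scene',610,525)),((-95,39,0),c('scene',603,550)),((135,39,0),c('scene',105,395)),((135,39,62),c('scene',110,322)),((92,39,62),c('scene',208,348))]}
o=atz('top',(235,262),.03)
p,r=fit(obs,[o[0],o[1],-1.7]); print(p,np.degrees(p[2])); print(r.round(1))
s,cx='',0
bx=[(box(-95,135,-39,39,0,4),(0,0,255)),(box(-95,-91,-39,39,0,34),(0,0,255)),(box(92,135,-39,39,0,62),(0,255,0)),(box(122,128,-35,35,56,62),(255,255,0)),(box(98-17,98+17,-27,27,4,74),(255,0,255)),(box(115,139,-27,27,4,26),(255,0,255))]
cs,sn=np.cos(np.radians(25)),np.sin(np.radians(25))
v,e=box(-5,5,-43,43,-18,18); v=[(a*cs-h*sn,y,88+a*sn+h*cs) for a,y,h in v]; bx.append(((v,e),(0,255,255)))
for n,f,(x0,x1,y0,y1),S in(('top','t0',(170,300,215,315),6),('scene','s0',(360,520,180,300),5)):
    im=cv2.resize(cv2.imread(f'pics/{f}.png')[y0:y1,x0:x1],None,fx=S,fy=S,interpolation=3)
    for b,col in bx: draw(im,n,p,b,col,S,np.array([x0,y0]))
    cv2.imwrite(f'pics/{f}fit.png',im)
a=cv2.imread('pics/t0.png'); cv2.imwrite('pics/t0m.png',cv2.resize(a[160:315,285:520],None,fx=3.4,fy=3.4,interpolation=3))
E
```

```text
[ 0.52392015  0.26472007 -1.71872697] -98.4758014200836
[[-0.6 -0.6]
 [-1.5 -1.3]
 [-0.8 -1.6]
 [-1.3  1.1]
 [-0.5 -1.4]
 [ 1.2 -2.5]
 [-0.9  0.1]
 [-1.4 -0.1]
 [-0.4 -0.4]
 [-1.   0.2]]
```

View pics/t0fit.png

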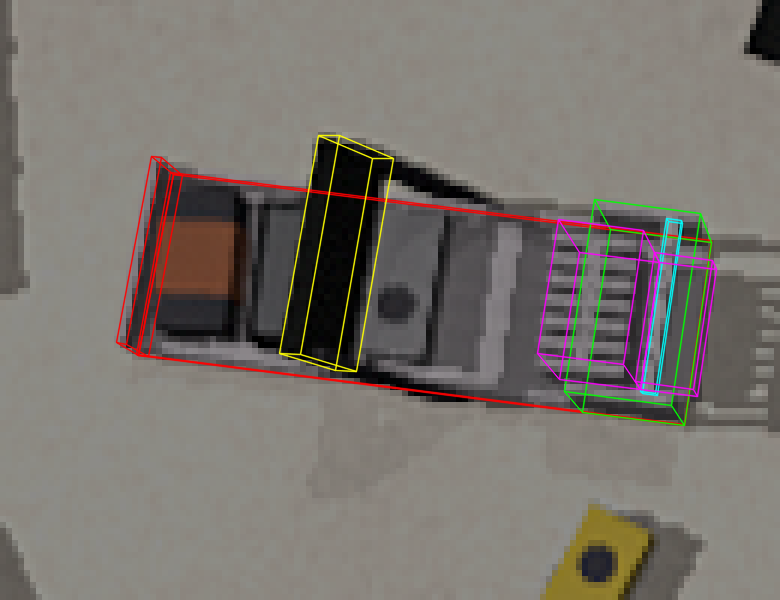

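View pics/s0fit.png

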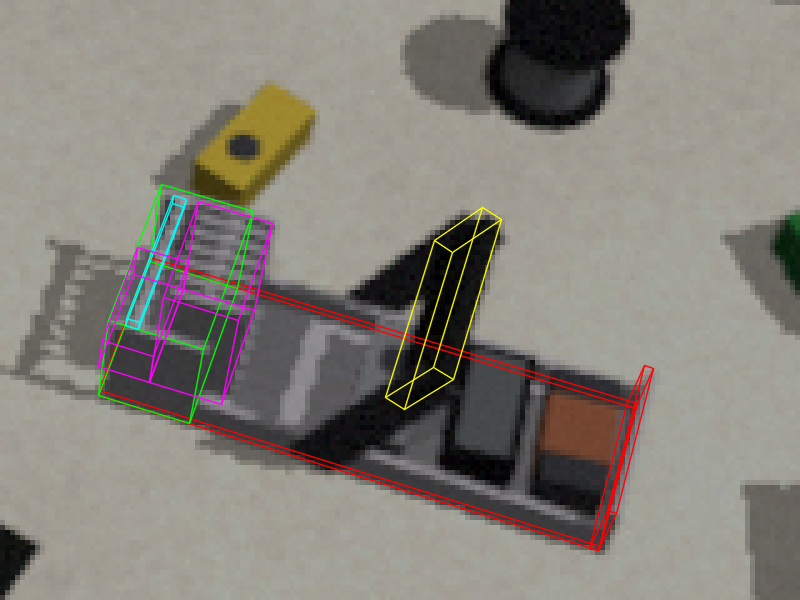

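View pics/t0m.png

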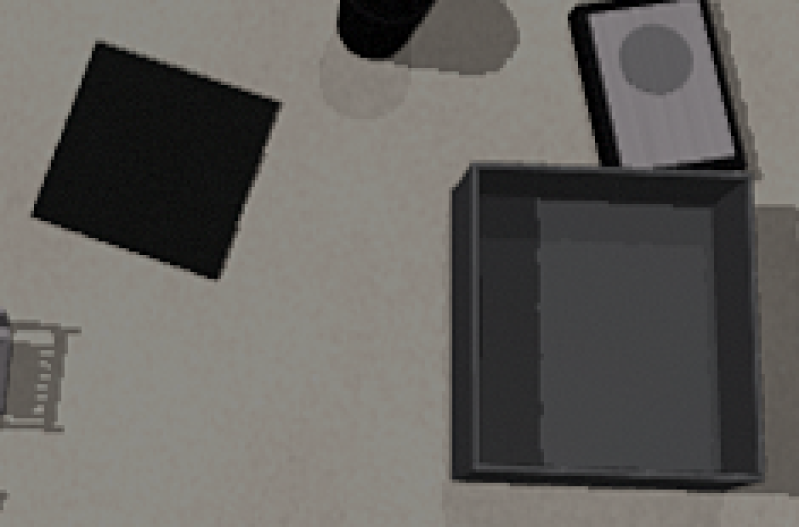

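```bash
cat > poses.py <<'E'
from fit import *
TR=np.array([0.52392015,0.26472007,-1.71872697])
def tray2w(P): return T2(TR,np.atleast_2d(P))
def trayR(): return R.from_euler('z',TR[2]).as_matrix()
def plan(pos,Rm,n=None,mm=35,deg=8,ref=None):
    """rows from current pose to pos, Rm"""
    s=st(); p0=np.array(s['eef_pos']); R0=R.from_quat(s['tcp_rot'])
    if ref is not None: p0,R0=np.array(ref[0]),R.from_matrix(ref[1])
    R1=R.from_matrix(Rm); rv=(R0.inv()*R1).as_rotvec(); d=np.array(pos)-p0
    k=n or int(np.ceil(max(np.linalg.norm(d)*1000/mm,np.degrees(np.linalg.norm(rv))/deg,1)))
    out=[]
    for i in range(k):
        Ri=R0*R.from_rotvec(rv*i/k); out.append(np.r_[Ri.inv().apply(d/k)*1000,rv/k])
    for i in range(0,k,5):
        print('; '.join(' '.join('%.1f'%v for v in r[:3])+' '+' '.join('%.4f'%v for v in r[3:]) for r in out[i:i+5]))
def tool(z,x):
    z=np.array(z,float);z/=np.linalg.norm(z);x=np.array(x,float);x-=z*(x@z);x/=np.linalg.norm(x)
    return np.c_[x,np.cross(z,x),z]
E
python3 - <<'E'
from poses import *
m=np.array([(97,42),(280,102),(217,280),(33,215)])/3.4+[284.6,159.6]
M=np.array([atz('top',u,.004) for u in m]); print('mat',M.round(3),M.mean(0).round(4),np.linalg.norm(np.diff(M,axis=0),axis=1))
b=np.array([(474,166),(747,172),(760,478),(455,477)])/3.4+[284.6,159.6]
B=np.array([atz('top',u,.08) for u in b]); print('bin',B.round(3),B.mean(0).round(4),np.linalg.norm(np.diff(B,axis=0),axis=1))
for nm,u in(('yellow',(268,313)),('green',(155,309)),('meter',(218,189)),('spool',(210,348)),('drvtip',(345,329)),('adapter',(441,341))):
    w=atz('top',u,.02); t=(w-[*TR[:2],0])@trayR(); print(nm,w.round(3),'tray',(t*1000).round())
TRr=trayR(); a=np.radians(50)
Rp=TRr@tool((-np.sin(a),0,-np.cos(a)),(0,1,0))
P=tray2w((195,0,60))[0]; print(P)
plan([P[0],P[1],.2],Rp)
E
```

```text
mat [[ 0.761  0.059  0.004]
 [ 0.71  -0.08   0.004]
 [ 0.572 -0.028  0.004]
 [ 0.625  0.109  0.004]] [0.6672 0.0151 0.004 ] [0.1481096  0.14779102 0.14658143]
bin [[ 0.635 -0.208  0.08 ]
 [ 0.626 -0.402  0.08 ]
 [ 0.41  -0.389  0.08 ]
 [ 0.415 -0.181  0.08 ]] [ 0.5216 -0.2951  0.08  ] [0.19380084 0.21671325 0.20800047]
yellow [0.397 0.173 0.02 ] tray [ 109. -113.   20.]
green [0.412 0.447 0.02 ] tray [-163. -138.   20.]
meter [0.714 0.303 0.02 ] tray [-65. 182.  20.]
spool [0.317 0.311 0.02 ] tray [ -15. -212.   20.]
drvtip [ 0.354 -0.012  0.02 ] tray [ 299. -127.   20.]
adapter [ 0.321 -0.241  0.02 ] tray [ 530. -126.   20.]
[0.49517877 0.07184982 0.06      ]
-24.3 24.5 1.7 0.0405 0.0330 0.0708; -22.5 26.2 -0.1 0.0405 0.0330 0.0708; -20.6 27.6 -1.9 0.0405 0.0330 0.0708; -18.5 28.9 -3.7 0.0405 0.0330 0.0708; -16.3 30.0 -5.4 0.0405 0.0330 0.0708
-13.9 30.8 -7.2 0.0405 0.0330 0.0708; -11.4 31.4 -8.8 0.0405 0.0330 0.0708; -8.9 31.7 -10.4 0.0405 0.0330 0.0708; -6.3 31.8 -12.0 0.0405 0.0330 0.0708; -3.6 31.6 -13.4 0.0405 0.0330 0.0708
-0.9 31.2 -14.8 0.0405 0.0330 0.0708; 1.8 30.5 -16.0 0.0405 0.0330 0.0708; 4.5 29.6 -17.1 0.0405 0.0330 0.0708; 7.1 28.5 -18.1 0.0405 0.0330 0.0708; 9.7 27.2 -19.0 0.0405 0.0330 0.0708
12.2 25.6 -19.7 0.0405 0.0330 0.0708; 14.6 23.9 -20.2 0.0405 0.0330 0.0708; 16.9 21.9 -20.6 0.0405 0.0330 0.0708
```

```bash
python3 -m crank '-24.3 24.5 1.7 0.0405 0.033 0.0708; -22.5 26.2 0 0.0405 0.033 0.0708; -20.6 27.6 -1.9 0.0405 0.033 0.0708; -18.5 28.9 -3.7 0.0405 0.033 0.0708; -16.3 30 -5.4 0.0405 0.033 0.0708' -1 60 | tail -3
python3 -m crank '-13.9 30.8 -7.2 0.0405 0.0330 0.0708; -11.4 31.4 -8.8 0.0405 0.0330 0.0708; -8.9 31.7 -10.4 0.0405 0.0330 0.0708; -6.3 31.8 -12.0 0.0405 0.0330 0.0708; -3.6 31.6 -13.4 0.0405 0.0330 0.0708'
python3 -m crank '-0.9 31.2 -14.8 0.0405 0.0330 0.0708; 1.8 30.5 -16.0 0.0405 0.0330 0.0708; 4.5 29.6 -17.1 0.0405 0.0330 0.0708; 7.1 28.5 -18.1 0.0405 0.0330 0.0708; 9.7 27.2 -19.0 0.0405 0.0330 0.0708'
python3 -m crank '12.2 25.6 -19.7 0.0405 0.0330 0.0708; 14.6 23.9 -20.2 0.0405 0.0330 0.0708; 16.9 21.9 -20.6 0.0405 0.0330 0.0708;0 0 0 0 0 0'
python3 - <<'E'
from poses import *
s=st();print(s['qpos'].round(3),s['eef_pos'],R.from_quat(s['tcp_rot']).as_matrix().round(3))
snap('wrist','w1'); c=optics.calibration('wrist');print(c)
a=np.radians(50); Rp=trayR()@tool((-np.sin(a),0,-np.cos(a)),(0,1,0)); print(Rp.round(3))
P=tray2w((185,0,15))[0]; plan(P,Rp)
E
```

```text
tcp_rot: [0.901, 0.414, 0.01, -0.13]
contact_force: [0.9, -0.5, -0.7]
opening: 0.003
time: 2.35
eef_pos: [0.3788, 0.3206, 0.2143]
tcp_rot: [0.938, 0.236, 0.019, -0.253]
contact_force: [0.3, -0.4, 0.8]
opening: -0.002
time: 2.98
eef_pos: [0.4521, 0.1643, 0.2056]
tcp_rot: [0.93, 0.047, 0.027, -0.363]
contact_force: [0.6, -0.5, -0.7]
opening: 0.003
time: 3.48
eef_pos: [0.4962, 0.0698, 0.1998]
tcp_rot: [0.904, -0.069, 0.032, -0.421]
contact_force: [-0.6, -0.7, -0.5]
opening: -0.001
[-0.46  -0.003  2.137  0.829  1.424 -0.619] [0.49616834 0.06984475 0.19978672] [[ 0.989 -0.097  0.115]
 [-0.151 -0.636  0.757]
 [-0.001 -0.766 -0.643]]
{'mtx': array([[371.64829954,   0.        , 308.32975877],
       [  0.        , 371.64829954, 244.02826917],
       [  0.        ,   0.        ,   1.        ]]), 'tool_from_camera': array([[ 9.99999951e-01,  2.31752542e-04, -2.08369258e-04,
        -2.12239374e-04],
       [-1.57183443e-04,  9.52381782e-01,  3.04908048e-01,
        -7.72640157e-02],
       [ 2.69110300e-04, -3.04908000e-01,  9.52381772e-01,
        -1.41764079e-01],
       [ 0.00000000e+00,  0.00000000e+00,  0.00000000e+00,
         1.00000000e+00]])}
[[ 0.989 -0.095  0.113]
 [-0.147 -0.636  0.758]
 [ 0.    -0.766 -0.643]]
-0.1 22.5 21.2 0.0000 -0.0001 -0.0002; -0.1 22.5 21.2 0.0000 -0.0001 -0.0002; -0.1 22.5 21.2 0.0000 -0.0001 -0.0002; -0.1 22.5 21.2 0.0000 -0.0001 -0.0002; -0.1 22.5 21.2 0.0000 -0.0001 -0.0002
-0.1 22.5 21.2 0.0000 -0.0001 -0.0002
```

View pics/w1.png

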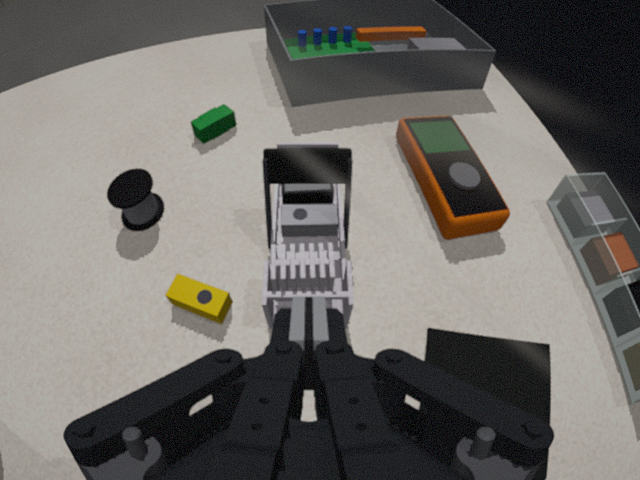

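```bash
cat >> poses.py <<'E'
def wproj(P,s):
    c=optics.calibration('wrist'); T=np.array(c['tool_from_camera']); M=np.array(c['mtx'])
    Rm=R.from_quat(s['tcp_rot']).as_matrix(); q=(np.atleast_2d(P)-s['eef_pos'])@Rm
    q=(q-T[:3,3])@T[:3,:3]; rr=np.linalg.norm(q[:,:2],axis=1); th=np.arctan2(rr,q[:,2])
    return np.c_[M[0,2]+M[0,0]*th*q[:,0]/rr, M[1,2]+M[1,1]*th*q[:,1]/rr]
def wray(uv,s):
    c=optics.calibration('wrist'); T=np.array(c['tool_from_camera']); M=np.array(c['mtx'])
    a=(np.array(uv)-M[:2,2])/M[0,0]; th=np.linalg.norm(a); d=np.r_[np.sin(th)*a/th,np.cos(th)]
    Rm=R.from_quat(s['tcp_rot']).as_matrix()
    return Rm@T[:3,3]+s['eef_pos'], Rm@T[:3,:3]@d
def watz(uv,z,s):
    o,d=wray(uv,s); return o+d*(z-o[2])/d[2]
def traybox(sx=98):
    bx=[(box(-95,135,-39,39,0,4),(0,0,255)),(box(-95,-91,-39,39,0,34),(0,0,255)),(box(92,135,-39,39,0,62),(0,255,0)),(box(122,128,-35,35,56,62),(255,255,0)),(box(sx-17,sx+17,-27,27,4,74),(255,0,255)),(box(sx+17,sx+41,-27,27,4,26),(255,0,255))]
    cs,sn=np.cos(np.radians(25)),np.sin(np.radians(25))
    v,e=box(-5,5,-43,43,-18,18); v=[(a*cs-h*sn,y,88+a*sn+h*cs) for a,y,h in v]; bx.append(((v,e),(0,255,255)))
    return bx
def wover(f,s,crop,S,out,sx=98,tr=None):
    x0,x1,y0,y1=crop; im=cv2.resize(cv2.imread(f'pics/{f}.png')[y0:y1,x0:x1],None,fx=S,fy=S,interpolation=3)
    for (v,e),col in traybox(sx):
        q=(wproj(T2(TR if tr is None else tr,v),s)-[x0,y0]+.5)*S
        for i,j in e: cv2.line(im,tuple(int(t) for t in q[i]),tuple(int(t) for t in q[j]),col,1,cv2.LINE_AA)
    cv2.imwrite(f'pics/{out}.png',im)
E
python3 - <<'E'
from poses import *
wover('w1',st(),(240,380,130,330),3,'w1o')
E
```

```text
(no output)
```

View pics/w1o.png

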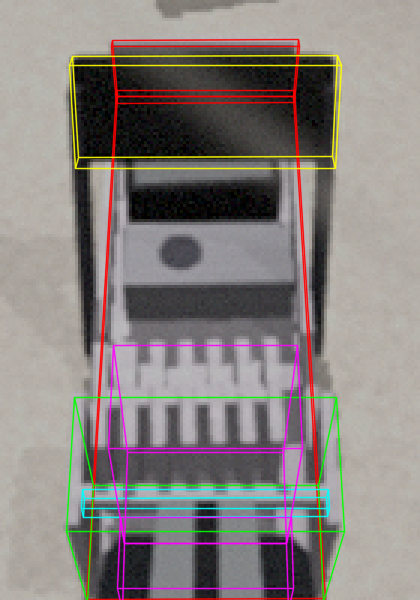

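```bash
python3 -m crank '0 22.5 21.2 0 0 0;0 22.5 21.2 0 0 0;0 22.5 21.2 0 0 0;0 22.5 21.2 0 0 0;0 22.5 21.2 0 0 0' | tail -4
python3 -m crank '0 20.5 19.2 0 0 0;0 0 0 0 0 0'
python3 - <<'E'
from poses import *
s=st();print(s['qpos'].round(3),((s['eef_pos']-[*TR[:2],0])@trayR()*1000).round(1))
snap('wrist','w2');wover('w2',s,(200,420,100,300),3,'w2o')
E
```

```text
eef_pos: [0.4964, 0.0819, 0.0453]
tcp_rot: [0.904, -0.066, 0.031, -0.421]
contact_force: [0.2, -0.1, -0.5]
opening: -0.001
time: 4.4
eef_pos: [0.4951, 0.0839, 0.0165]
tcp_rot: [0.904, -0.067, 0.029, -0.422]
contact_force: [-0.6, 1.2, 0.4]
opening: 0.002
[-0.433  0.357  2.168  0.927  1.164 -0.917] [183.1  -1.9  16.5]
```

View pics/w2o.png

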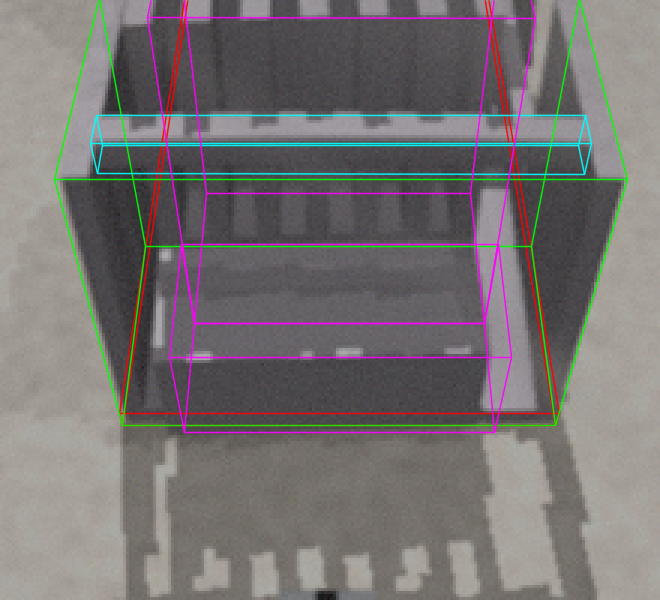

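```bash
python3 -m crank '-1 -7.2 11 0 0 0;0 -8.4 10 0 0 0;0 -4 4.8 0 0 0;0 -3.2 3.8 0 0 0;0 -3.2 3.8 0 0 0' 
python3 -m crank '0 -3.2 3.8 0 0 0;0 -3.2 3.8 0 0 0;0 -3.2 3.8 0 0 0;0 0 0 0 0 0'
python3 - <<'E'
from poses import *
s=st();print(((s['eef_pos']-[*TR[:2],0])@trayR()*1000).round(1))
snap('wrist','w3');wover('w3',s,(200,420,60,260),3,'w3o',80)
E
```

```text
time: 5.08
eef_pos: [0.5023, 0.1244, 0.0163]
tcp_rot: [0.904, -0.067, 0.031, -0.421]
contact_force: [-0.4, -1.2, 0.8]
opening: 0.001
time: 5.58
eef_pos: [0.5041, 0.1393, 0.0161]
tcp_rot: [0.904, -0.067, 0.031, -0.422]
contact_force: [-0.1, -0.3, -0.2]
opening: 0.001
[127.   -1.1  16.1]
```

View pics/w3o.png

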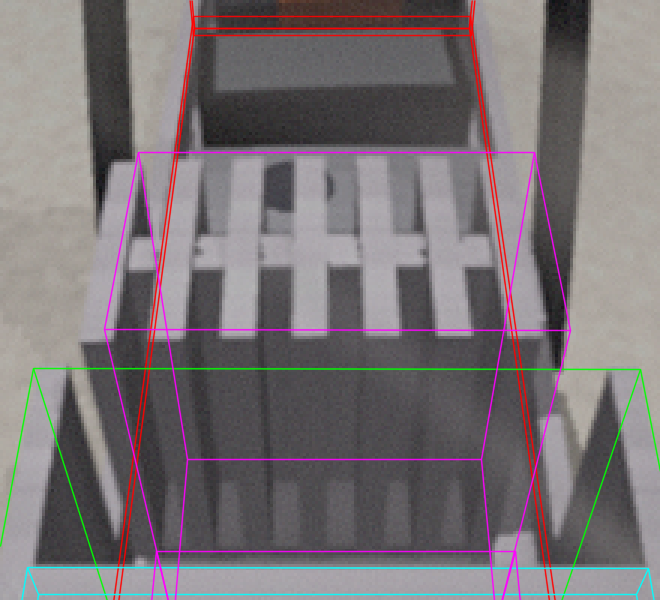

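```bash
python3 -m crank '0 -2.8 3.3 0 0 0;0 -2.8 3.3 0 0 0;0 -2.8 3.3 0 0 0;0 -2.8 3.3 0 0 0;0 0 0 0 0 0'
python3 - <<'E'
from poses import *
s=st();print(((s['eef_pos']-[*TR[:2],0])@trayR()*1000).round(1))
snap('wrist','w4');wover('w4',s,(200,420,60,260),3,'w4o',63)
E
```

```text
time: 6.25
eef_pos: [0.5068, 0.1565, 0.0164]
tcp_rot: [0.904, -0.067, 0.031, -0.422]
contact_force: [-0.6, 0.5, -0.7]
opening: 0.002
[109.6  -1.   16.4]
```

View pics/w4o.png

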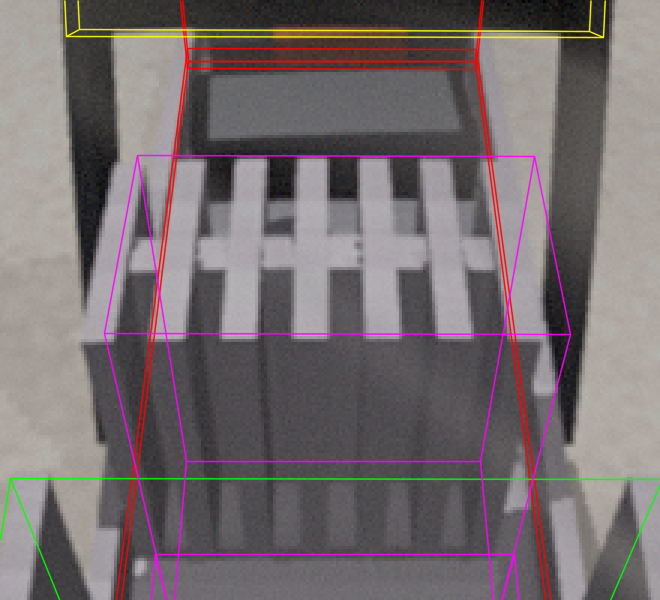

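```bash
python3 -m crank '0 16 -19 0 0 0;0 16 -19 0 0 0;0 10 -12 0 0 0; 0 -25 -21 0 0 0;0 -30 -25 0 0 0' | tail -4
python3 - <<'E'
from poses import *
s=st();print(((s['eef_pos']-[*TR[:2],0])@trayR()*1000).round(1))
Rg=trayR()@tool((0,0,-1),(0,1,0))
plan(tray2w((64,-3.5,150))[0],Rg)
E
```

```text
eef_pos: [0.4966, 0.0914, 0.0881]
tcp_rot: [0.904, -0.068, 0.03, -0.422]
contact_force: [0.6, 0.0, -0.9]
opening: -0.001
[175.4  -1.5  88.1]
-0.3 -17.0 6.5 -0.1248 0.0004 -0.0003; -0.3 -17.7 4.4 -0.1248 0.0004 -0.0003; -0.3 -18.1 2.1 -0.1248 0.0004 -0.0003; -0.3 -18.2 -0.1 -0.1248 0.0004 -0.0003; -0.3 -18.1 -2.4 -0.1248 0.0004 -0.0003
-0.3 -17.6 -4.6 -0.1248 0.0004 -0.0003; -0.3 -16.9 -6.8 -0.1248 0.0004 -0.0003
```

```bash
python3 -m crank '-0.3 -17.0 6.5 -0.1248 0 0; -0.3 -17.7 4.4 -0.1248 0 0; -0.3 -18.1 2.1 -0.1248 0 0; -0.3 -18.2 -0.1 -0.1248 0 0; -0.3 -18.1 -2.4 -0.1248 0 0' 1 60|tail -1
python3 -m crank '-0.3 -17.6 -4.6 -0.1248 0 0; -0.3 -16.9 -6.8 -0.1248 0 0;0 0 0 0 0 0'
python3 - <<'E'
from poses import *
s=st();print(s['qpos'].round(3),((s['eef_pos']-[*TR[:2],0])@trayR()*1000).round(1))
snap('wrist','w5');wover('w5',s,(150,470,180,420),2.4,'w5o',64)
Rg=trayR()@tool((0,0,-1),(0,1,0))
plan(tray2w((64,-3.5,36))[0],Rg)
E
```

```text
opening: 1.001
time: 7.92
eef_pos: [0.512, 0.2045, 0.1507]
tcp_rot: [0.997, -0.072, 0.001, 0.0]
contact_force: [-0.0, 0.4, -0.6]
opening: 1.0
[ 0.196  0.096  1.952 -0.     1.092  0.34 ] [ 61.3  -2.9 150.7]
-0.0 0.3 28.4 0.0000 0.0001 0.0007; -0.0 0.3 28.4 0.0000 0.0001 0.0007; -0.0 0.3 28.4 0.0000 0.0001 0.0007; -0.0 0.3 28.4 0.0000 0.0001 0.0007
```

View pics/w5o.png

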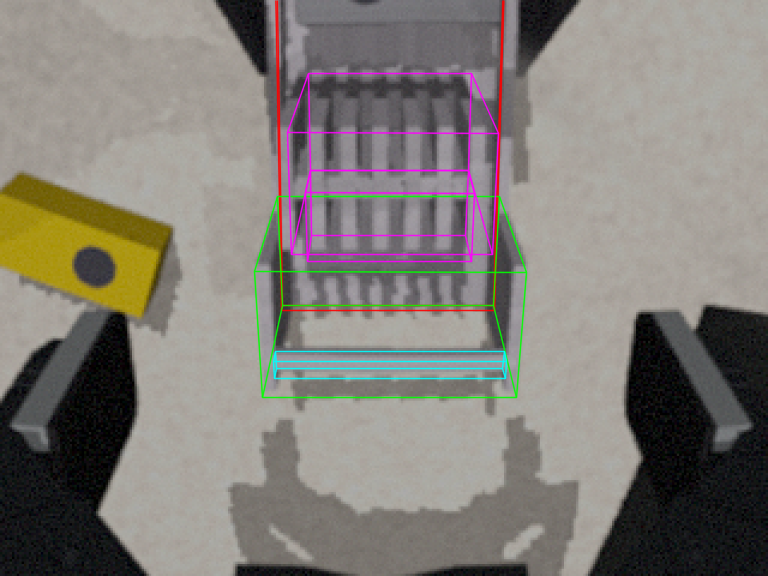

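```bash
python3 -m crank '-0.5 0.7 29.5 0 0 0;0 0.7 29.5 0 0 0;0 0.7 29.5 0 0 0;0 0.7 29.5 0 0 0;0 0 0 0 0 0'
python3 -m crank '0 0 0 0 0 0;0 0 0 0 0 0;0 0 0 0 0 0;0 0 0 0 0 0;0 0 0 0 0 0' -1 60
python3 - <<'E'
from poses import *
s=st();print(((s['eef_pos']-[*TR[:2],0])@trayR()*1000).round(1))
snap('scene','s6');cv2.imwrite('pics/s6c.png',cv2.resize(cv2.imread('pics/s6.png')[150:300,340:540],None,fx=4,fy=4))
E
```

```text
time: 8.6
eef_pos: [0.5076, 0.1975, 0.0284]
tcp_rot: [0.997, -0.075, -0.004, 0.001]
contact_force: [0.2, 0.6, 0.5]
opening: 0.995
time: 9.22
eef_pos: [0.5121, 0.1996, 0.0335]
tcp_rot: [0.997, -0.074, 0.001, 0.0]
contact_force: [-0.3, -0.8, 5.9]
opening: 0.626
[66.2 -2.1 33.5]
```

View pics/s6c.png

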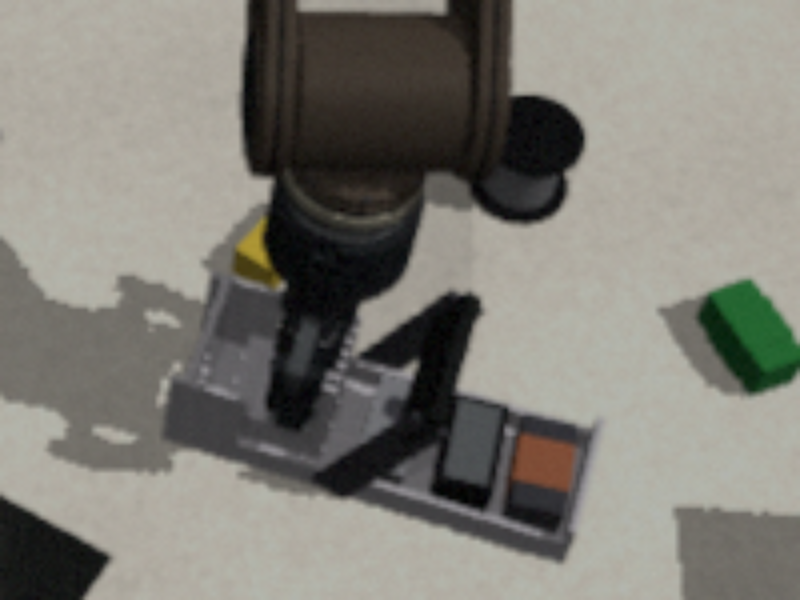

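```bash
python3 -m crank '0 0 -10 0 0 0;0 0 -20 0 0 0;0 0 -25 0 0 0;0 0 -30 0 0 0;0 0 -30 0 0 0' - 70
python3 -m crank '0 0 -10 0 0 0;0 0 0 0 0 0;0 0 0 0 0 0'
python3 - <<'E'
from poses import *
s=st();print(s['qpos'].round(3),((s['eef_pos']-[*TR[:2],0])@trayR()*1000).round(1))
snap('scene','s7');cv2.imwrite('pics/s7c.png',cv2.resize(cv2.imread('pics/s7.png')[130:310,290:530],None,fx=3.3,fy=3.3))
print(np.degrees(np.arctan2(.139,.051)))
E
```

```text
time: 9.9
eef_pos: [0.5095, 0.1995, 0.1468]
tcp_rot: [0.997, -0.074, -0.001, 0.001]
contact_force: [1.6, -0.5, -2.4]
opening: 0.624
time: 10.28
eef_pos: [0.5095, 0.1993, 0.1547]
tcp_rot: [0.997, -0.074, -0.002, 0.001]
contact_force: [-0.4, 0.4, -2.4]
opening: 0.62
[ 1.880e-01  8.500e-02  1.956e+00 -1.000e-03  1.105e+00  3.360e-01] [ 66.8  -4.7 154.7]
69.85158585971217
```

View pics/s7c.png

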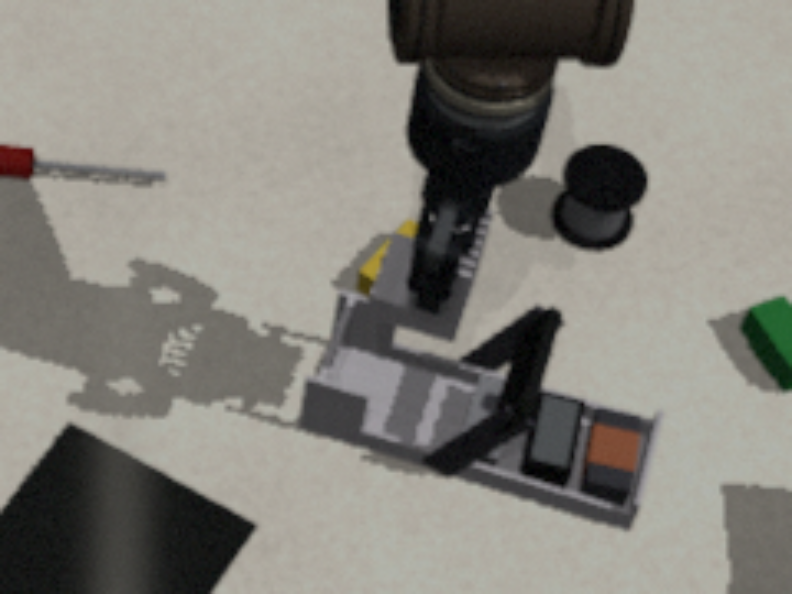

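Run:
```python
from poses import *
Rg=trayR()@tool((0,0,-1),(0,1,0))
plan([.672,.028,.120],Rg,mm=32)
```

```text
23.3 18.2 4.3 0.0003 0.0004 0.0000; 23.3 18.2 4.3 0.0003 0.0004 0.0000; 23.3 18.2 4.3 0.0003 0.0004 0.0000; 23.3 18.2 4.3 0.0003 0.0004 0.0000; 23.3 18.2 4.3 0.0003 0.0004 0.0000
23.2 18.2 4.3 0.0003 0.0004 0.0000; 23.2 18.2 4.3 0.0003 0.0004 0.0000; 23.2 18.2 4.3 0.0003 0.0004 0.0000
```

```bash
python3 -m crank '15 12 2 0 0 0;25 19 4 0 0 0;25 20 5 0 0 0;25 20 5 0 0 0;25 20 5 0 0 0' |tail -1
python3 -m crank '25 20 5 0 0 0;25 20 5 0 0 0;21 15 4 0 0 0;0 0 0 0 0 0;0 0 0 0 0 0'
python3 - <<'E'
from poses import *
s=st();print(s['qpos'].round(3),R.from_quat(s['tcp_rot']).as_matrix().round(3))
snap('scene','s8');cv2.imwrite('pics/s8c.png',cv2.resize(cv2.imread('pics/s8.png')[190:350,250:410],None,fx=3.7,fy=3.7))
snap('wrist','w8')
E
```

```text
opening: 0.624
time: 11.58
eef_pos: [0.6727, 0.0274, 0.1208]
tcp_rot: [0.997, -0.074, -0.001, 0.0]
contact_force: [-0.2, 1.4, -2.4]
opening: 0.622
[-1.090e-01  3.860e-01  1.661e+00 -1.000e-03  1.097e+00  3.900e-02] [[ 0.989 -0.148 -0.002]
 [-0.148 -0.989 -0.001]
 [-0.002  0.001 -1.   ]]
```

View pics/s8c.png

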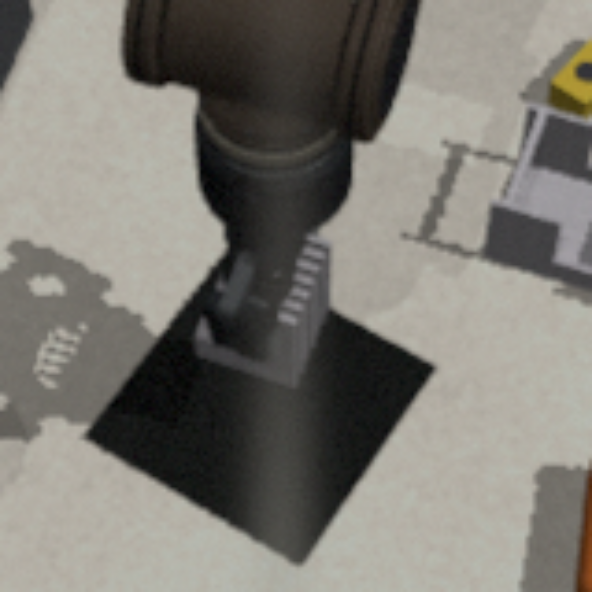

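View pics/w8.png

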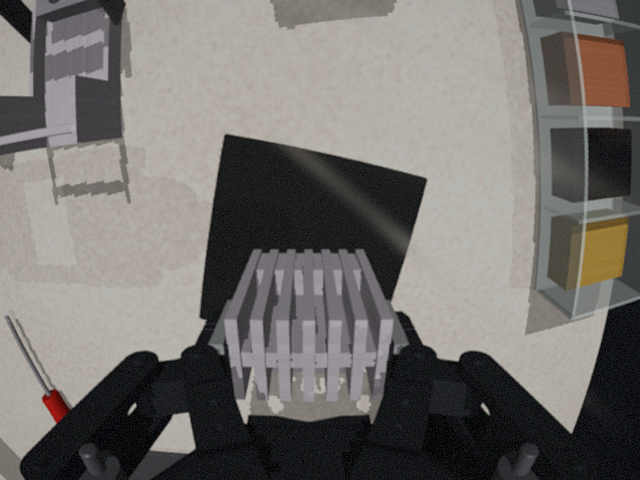

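```bash
python3 -m crank '0 0 25 0 0 0;0 0 25 0 0 0;0 0 20 0 0 0;0 0 10 0 0 0;0 0 3.5 0 0 0'
python3 -m crank '0 0 0 0 0 0;0 0 0 0 0 0'
```

```text
time: 12.3
eef_pos: [0.673, 0.0278, 0.0379]
tcp_rot: [0.997, -0.074, -0.0, 0.001]
contact_force: [-0.2, -0.2, -2.3]
opening: 0.623
time: 12.55
eef_pos: [0.674, 0.0275, 0.0394]
tcp_rot: [0.997, -0.074, 0.001, 0.001]
contact_force: [0.6, -0.7, -1.8]
opening: 0.626
```

```bash
python3 -m crank '0 0 2 0 0 0;0 0 2 0 0 0;0 0 0 0 0 0;0 0 0 0 0 0'
```

```text
time: 13.05
eef_pos: [0.6731, 0.0276, 0.0343]
tcp_rot: [0.997, -0.074, -0.0, 0.001]
contact_force: [0.5, 0.1, -3.0]
opening: 0.626
```

```bash
python3 -m crank '0 0 1 0 0 0;0 0 0 0 0 0'; python3 -m crank '0 0 1 0 0 0;0 0 0 0 0 0;0 0 0 0 0 0'
```

```text
time: 13.3
eef_pos: [0.6734, 0.0276, 0.0336]
tcp_rot: [0.997, -0.074, 0.0, 0.001]
contact_force: [-0.2, -0.1, -1.0]
opening: 0.621
time: 13.68
eef_pos: [0.6737, 0.0275, 0.0336]
tcp_rot: [0.997, -0.074, 0.0, 0.001]
contact_force: [-2.1, 0.9, 4.9]
opening: 0.618
```

Contact is made (+4.9 N), so I open the gripper and rise.

```bash
python3 -m crank '0 0 0 0 0 0;0 0 0 0 0 0;0 0 0 0 0 0;0 0 0 0 0 0' 1 |tail -2; python3 -m crank '0 0 -20 0 0 0;0 0 -35 0 0 0;0 0 -40 0 0 0;0 0 -35 0 0 0;0 0 0 0 0 0'
python3 - <<'E'
from poses import *
s=st()
snap('wrist','w9');snap('scene','s9');cv2.imwrite('pics/s9c.png',cv2.resize(cv2.imread('pics/s9.png')[190:350,250:410],None,fx=3.7,fy=3.7))
snap('top','t9');cv2.imwrite('pics/t9c.png',cv2.resize(cv2.imread('pics/t9.png')[160:315,180:400],None,fx=3.6,fy=3.6))
a=np.radians(25)
Rg=trayR()@tool((np.sin(a),0,-np.cos(a)),(-1,0,0))
print(((s['eef_pos']-[*TR[:2],0])@trayR()*1000).round(1))
# standoff 70mm above grasp along tool
g=tray2w((0,0,88))[0]; zt=Rg[:,2]
plan(g+zt*.013-zt*.075,Rg,mm=40,deg=9)
E
```

```text
contact_force: [0.1, -0.7, -0.4]
opening: 1.001
time: 14.8
eef_pos: [0.6761, 0.0275, 0.1688]
tcp_rot: [0.997, -0.074, 0.005, 0.001]
contact_force: [-0.1, 0.2, 0.0]
opening: 0.999
[212.2 185.5 168.8]
-16.5 -21.7 1.6 -0.0311 -0.0309 -0.1403; -13.3 -23.8 1.3 -0.0311 -0.0309 -0.1403; -9.8 -25.5 0.9 -0.0311 -0.0309 -0.1403; -6.1 -26.6 0.4 -0.0311 -0.0309 -0.1403; -2.3 -27.2 -0.3 -0.0311 -0.0309 -0.1403
1.5 -27.3 -1.2 -0.0311 -0.0309 -0.1403; 5.2 -26.7 -2.1 -0.0311 -0.0309 -0.1403; 8.8 -25.7 -3.2 -0.0311 -0.0309 -0.1403; 12.2 -24.1 -4.3 -0.0311 -0.0309 -0.1403; 15.3 -22.0 -5.4 -0.0311 -0.0309 -0.1403
18.0 -19.5 -6.6 -0.0311 -0.0309 -0.1403
```

View pics/s9c.png

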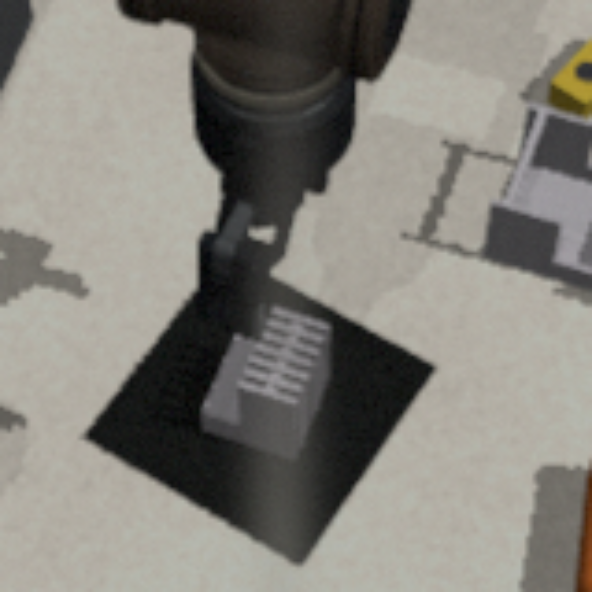

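View pics/t9c.png

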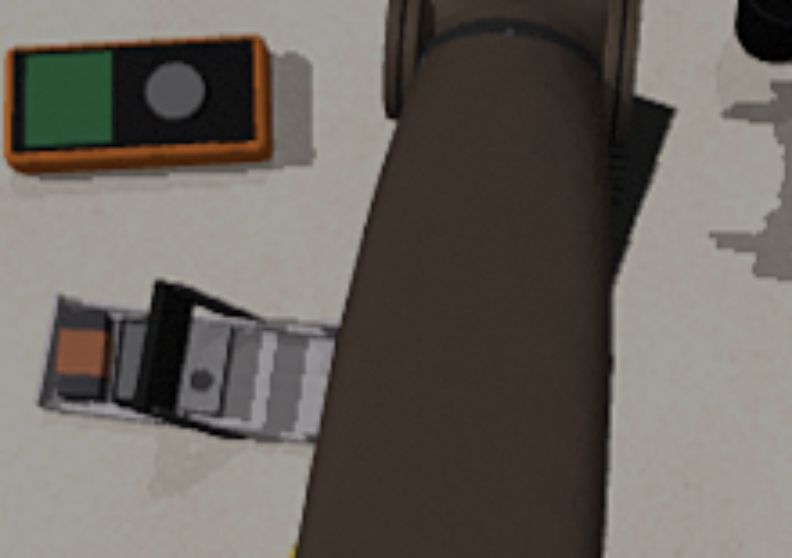

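```bash
python3 -m crank '-16.5 -21.7 1.6 -0.0311 -0.0309 -0.1403; -13.3 -23.8 1.3 -0.0311 -0.0309 -0.1403; -9.8 -25.5 0.9 -0.0311 -0.0309 -0.1403; -6.1 -26.6 0.4 -0.0311 -0.0309 -0.1403; -2.3 -27.2 -0.3 -0.0311 -0.0309 -0.1403'|tail -1
python3 -m crank '1.5 -27.3 -1.2 -0.0311 -0.0309 -0.1403; 5.2 -26.7 -2.1 -0.0311 -0.0309 -0.1403; 8.8 -25.7 -3.2 -0.0311 -0.0309 -0.1403; 12.2 -24.1 -4.3 -0.0311 -0.0309 -0.1403; 15.3 -22.0 -5.4 -0.0311 -0.0309 -0.1403'|tail -1
python3 -m crank '18.0 -19.5 -6.6 -0.0311 -0.0309 -0.1403;0 0 0 0 0 0'
python3 - <<'E'
from poses import *
s=st(); a=np.radians(25)
Rg=trayR()@tool((np.sin(a),0,-np.cos(a)),(-1,0,0))
print(s['qpos'].round(3),((s['eef_pos']-[*TR[:2],0])@trayR()*1000).round(1)); print((R.from_quat(s['tcp_rot']).inv()*R.from_matrix(Rg)).as_rotvec())
snap('wrist','w10');wover('w10',s,(140,500,160,430),2.2,'w10o',600)
g=tray2w((0,0,88))[0]; zt=Rg[:,2]
plan(g+zt*.019,Rg,mm=25,deg=9)
E
```

```text
opening: 1.0
opening: 1.001
time: 16.45
eef_pos: [0.526, 0.2918, 0.1422]
tcp_rot: [0.738, 0.639, -0.165, 0.141]
contact_force: [0.2, 0.2, -0.2]
opening: 0.998
[ 0.481  0.383  1.669 -0.357  1.372 -0.825] [-27.   -2.  142.2]
[-0.00108169  0.00203884  0.0040637 ]
-0.1 0.2 19.9 -0.0002 0.0004 0.0004; -0.1 0.2 19.9 -0.0002 0.0004 0.0004; -0.1 0.2 19.9 -0.0002 0.0004 0.0004; -0.1 0.2 19.9 -0.0002 0.0004 0.0004
```

View pics/w10o.png

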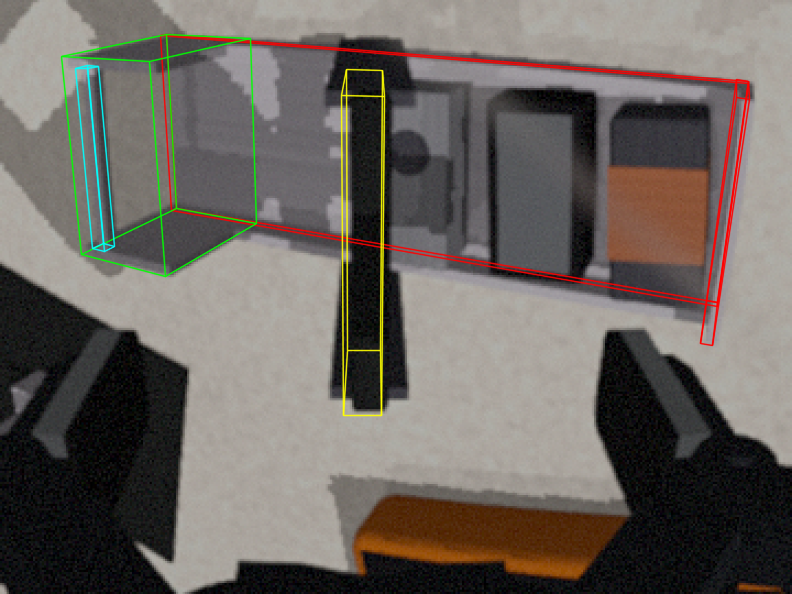

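```bash
python3 -m crank '0.5 0.2 19.9 0 0 0;0.5 0.2 19.9 0 0 0;0.5 0.2 19.9 0 0 0;0 0.2 19 0 0 0;0 0 0 0 0 0'
python3 -m crank '0 0 0 0 0 0;0 0 0 0 0 0;0 0 0 0 0 0;0 0 0 0 0 0;0 0 0 0 0 0' -1 110
python3 -m crank '0 0 0 0 0 0;0 0 0 0 0 0;0 0 0 0 0 0'
python3 - <<'E'
from poses import *
s=st(); print(s['qpos'].round(3),((s['eef_pos']-[*TR[:2],0])@trayR()*1000).round(1),R.from_quat(s['tcp_rot']).as_matrix().round(3))
snap('wrist','w11');snap('scene','s11');cv2.imwrite('pics/s11c.png',cv2.resize(cv2.imread('pics/s11.png')[150:300,340:540],None,fx=4,fy=4))
E
```

```text
time: 17.12
eef_pos: [0.5231, 0.2573, 0.0703]
tcp_rot: [0.74, 0.637, -0.166, 0.141]
contact_force: [-0.3, 0.2, -0.1]
opening: 0.999
time: 17.75
eef_pos: [0.5248, 0.2591, 0.0734]
tcp_rot: [0.74, 0.637, -0.163, 0.142]
contact_force: [-0.9, 0.4, 2.9]
opening: 0.099
time: 18.12
eef_pos: [0.5248, 0.2591, 0.0733]
tcp_rot: [0.74, 0.637, -0.163, 0.142]
contact_force: [-1.8, 1.7, 4.6]
opening: 0.1
[ 0.437  0.43   1.749 -0.383  1.237 -0.809] [ 5.4  1.7 73.3] [[ 0.134  0.989 -0.06 ]
 [ 0.897 -0.147 -0.418]
 [-0.422  0.002 -0.907]]
```

View pics/w11.png

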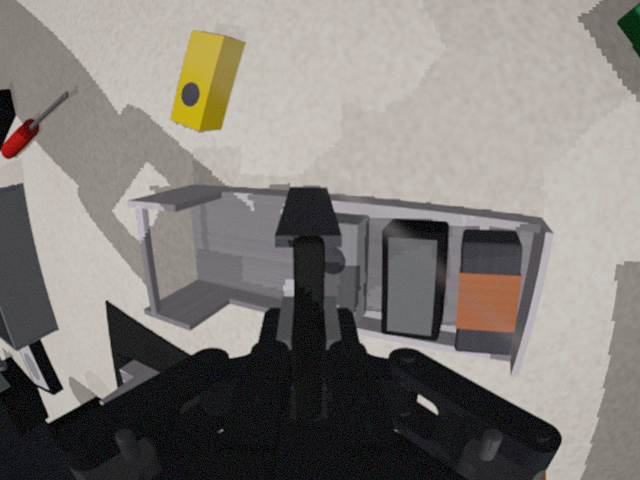

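View pics/s11c.png

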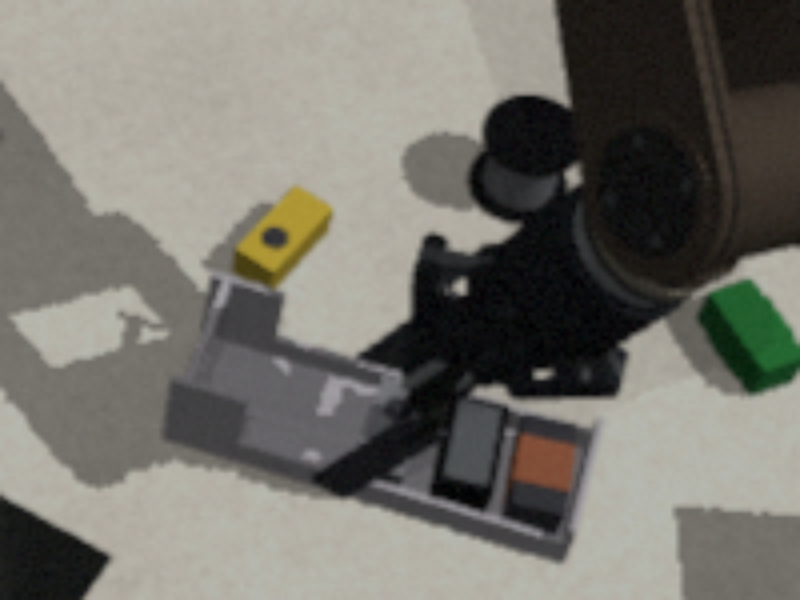

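```bash
cat >> poses.py <<'E'
TOOL0=(np.array([5.4,1.7,73.3])/1000, R.from_euler('y',0).as_matrix()@tool((np.sin(np.radians(25)),0,-np.cos(np.radians(25))),(-1,0,0)))
def trayTool(mouth,th,yaw=None):
    """tool pose for tray with mouth-floor point at mouth, tilted th deg mouth-down"""
    Rt=(R.from_euler('z',TR[2] if yaw is None else yaw)*R.from_euler('y',np.radians(th))).as_matrix()
    p=np.array(mouth)+Rt@(TOOL0[0]-np.array([.135,0,.004]))
    return p,Rt@TOOL0[1]
E
python3 - <<'E'
from poses import *
m0=tray2w((135,0,4))[0]
p,Rm=trayTool(m0+[0,0,.125],0); print(p); plan(p,Rm,mm=25)
r=(p,Rm); p,Rm=trayTool([.53,-.245,.107],0); print(p); plan(p,Rm,mm=36,ref=r)
r=(p,Rm); p,Rm=trayTool([.53,-.245,.100],50); print(p)
E
```

```text
[0.52480567 0.25912848 0.1983    ]
-10.5 0.0 -22.7 0.0004 -0.0002 -0.0001; -10.5 0.0 -22.7 0.0004 -0.0002 -0.0001; -10.6 0.0 -22.7 0.0004 -0.0002 -0.0001; -10.6 0.0 -22.7 0.0004 -0.0002 -0.0001; -10.6 0.0 -22.7 0.0004 -0.0002 -0.0001
[ 0.5507834  -0.11706603  0.1763    ]
-29.5 7.4 16.0 0.0000 0.0000 0.0000; -29.5 7.4 16.0 0.0000 0.0000 0.0000; -29.5 7.4 16.0 0.0000 0.0000 0.0000; -29.5 7.4 16.0 0.0000 0.0000 0.0000; -29.5 7.4 16.0 0.0000 0.0000 0.0000
-29.5 7.4 16.0 0.0000 0.0000 0.0000; -29.5 7.4 16.0 0.0000 0.0000 0.0000; -29.5 7.4 16.0 0.0000 0.0000 0.0000; -29.5 7.4 16.0 0.0000 0.0000 0.0000; -29.5 7.4 16.0 0.0000 0.0000 0.0000
-29.5 7.4 16.0 0.0000 0.0000 0.0000
[ 0.53613537 -0.21536221  0.24382454]
```

```bash
python3 -m crank '-3 0 -6.5 0 0 0;-8 0 -17 0 0 0;-12 0 -26 0 0 0;-14 0 -30 0 0 0;-10 0 -22 0 0 0'
python3 -m crank '-6 0 -12 0 0 0;0 0 0 0 0 0;0 0 0 0 0 0'
python3 - <<'E'
from poses import *
s=st(); print(s['qpos'].round(3),s['wrist_torque'])
snap('scene','s12');cv2.imwrite('pics/s12c.png',cv2.resize(cv2.imread('pics/s12.png')[130:310,290:530],None,fx=3.3,fy=3.3))
p,Rm=trayTool([.53,-.245,.107],0); print((R.from_quat(s['tcp_rot']).inv()*R.from_matrix(Rm)).as_rotvec().round(4));plan(p,Rm,mm=36)
E
```

```text
time: 18.85
eef_pos: [0.5243, 0.259, 0.1859]
tcp_rot: [0.74, 0.637, -0.163, 0.141]
contact_force: [0.3, -0.7, -6.6]
opening: 0.101
time: 19.23
eef_pos: [0.5235, 0.2584, 0.1963]
tcp_rot: [0.739, 0.637, -0.165, 0.141]
contact_force: [-0.3, 0.2, -7.2]
opening: 0.098
[ 0.436  0.283  1.691 -0.364  1.431 -0.887] [ 5.64145121e-01 -6.73340546e-02  5.58886614e-04]
[-0.0013  0.0007  0.0004]
-29.5 7.5 15.8 -0.0001 0.0001 0.0001; -29.5 7.5 15.8 -0.0001 0.0001 0.0001; -29.5 7.5 15.8 -0.0001 0.0001 0.0001; -29.5 7.5 15.8 -0.0001 0.0001 0.0001; -29.5 7.5 15.8 -0.0001 0.0001 0.0001
-29.5 7.5 15.8 -0.0001 0.0001 0.0001; -29.5 7.5 15.7 -0.0001 0.0001 0.0001; -29.5 7.5 15.7 -0.0001 0.0001 0.0001; -29.5 7.5 15.7 -0.0001 0.0001 0.0001; -29.5 7.5 15.7 -0.0001 0.0001 0.0001
-29.5 7.5 15.7 -0.0001 0.0001 0.0001
```

View pics/s12c.png

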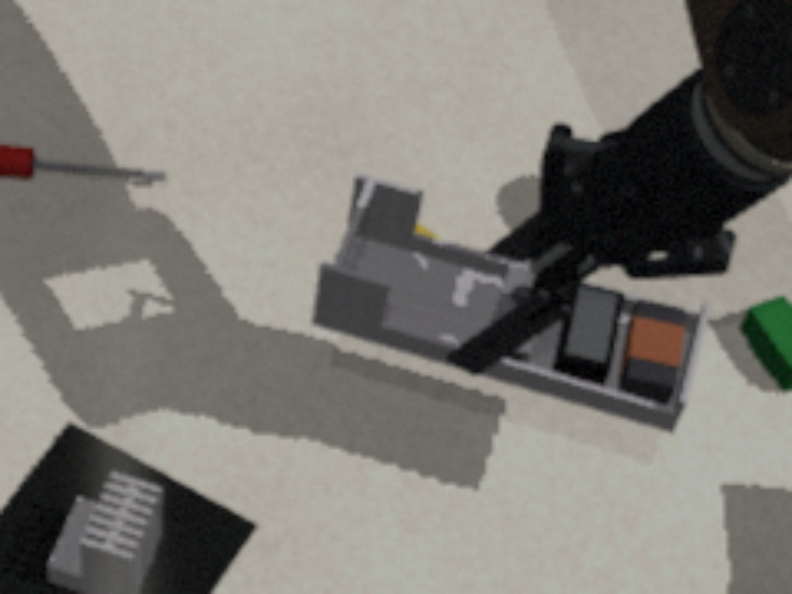

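```bash
python3 -m crank '-10 2.5 5.3 0 0 0;-20 5 10.7 0 0 0;-28 7 15 0 0 0;-33 8.3 17.6 0 0 0;-35 8.9 18.6 0 0 0'|tail -1
python3 -m crank '-35 8.9 18.6 0 0 0;-35 8.9 18.6 0 0 0;-35 8.9 18.6 0 0 0;-33 8.3 17.6 0 0 0;-28 7 15 0 0 0'|tail -1
python3 -m crank '-20 5 10.7 0 0 0;-12 4 6.4 0 0 0;0 0 0 0 0 0;0 0 0 0 0 0'
python3 - <<'E'
from poses import *
s=st(); print(s['qpos'].round(3))
p,Rm=trayTool([.53,-.245,.107],0); plan(p,Rm,mm=36)
snap('scene','s13');cv2.imwrite('pics/s13c.png',cv2.resize(cv2.imread('pics/s13.png')[100:300,100:400],None,fx=2.6,fy=2.6))
snap('top','t13');cv2.imwrite('pics/t13c.png',cv2.resize(cv2.imread('pics/t13.png')[160:340,280:520],None,fx=3.3,fy=3.3))
E
```

```text
opening: 0.102
opening: 0.102
time: 21.02
eef_pos: [0.5518, -0.1156, 0.1782]
tcp_rot: [0.74, 0.637, -0.163, 0.141]
contact_force: [0.0, 0.5, -6.3]
opening: 0.1
[-0.199  0.127  1.91  -0.485  1.13  -1.406]
-0.7 -0.8 2.4 0.0006 -0.0009 -0.0003
```

View pics/s13c.png

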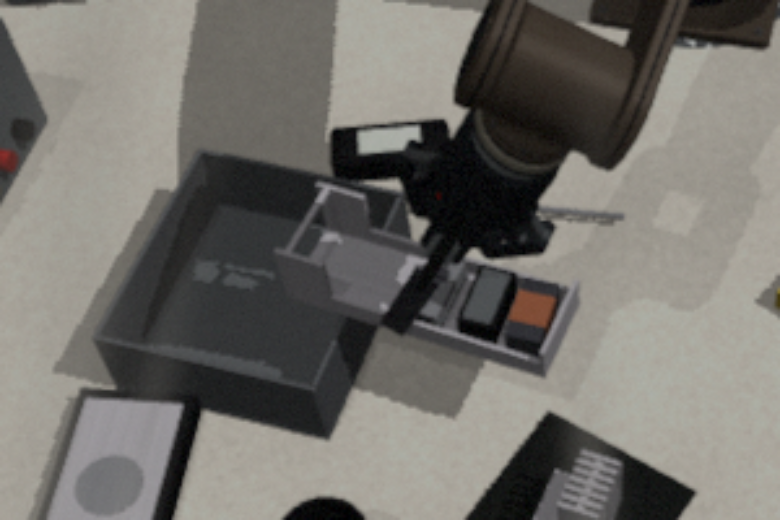

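View pics/t13c.png

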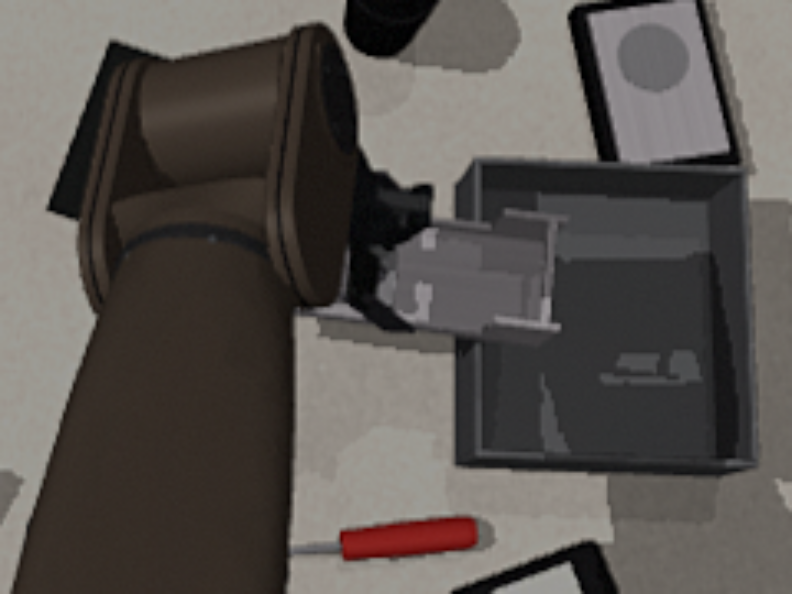

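Run:
```python
from poses import *
M=np.array([.53,-.245,.107]); s=st()
p,Rm=s['eef_pos'],R.from_quat(s['tcp_rot']).as_matrix(); print(p)
for a,b in ((0,10),(10,20),(20,30),(30,40),(40,50)):
    r=trayTool(M,a); q=trayTool(M,b); plan(*q,n=3,ref=r)
```

```text
[ 0.55206553 -0.11523807  0.17828756]
-7.3 -0.0 -4.5 -0.0000 0.0582 -0.0000; -7.0 -0.0 -4.9 -0.0000 0.0582 -0.0000; -6.7 -0.0 -5.3 -0.0000 0.0582 -0.0000
-7.3 0.0 -4.5 -0.0000 0.0582 0.0000; -7.0 0.0 -4.9 -0.0000 0.0582 0.0000; -6.7 0.0 -5.3 -0.0000 0.0582 0.0000
-7.3 0.0 -4.5 0.0000 0.0582 0.0000; -7.0 0.0 -4.9 0.0000 0.0582 0.0000; -6.7 0.0 -5.3 0.0000 0.0582 0.0000
-7.3 -0.0 -4.5 0.0000 0.0582 -0.0000; -7.0 -0.0 -4.9 0.0000 0.0582 -0.0000; -6.7 -0.0 -5.3 0.0000 0.0582 -0.0000
-7.3 -0.0 -4.5 0.0000 0.0582 -0.0000; -7.0 -0.0 -4.9 0.0000 0.0582 -0.0000; -6.7 -0.0 -5.3 0.0000 0.0582 -0.0000
```

```bash
python3 -m crank '-7 0 -4.9 0 0.0582 0;-7 0 -4.9 0 0.0582 0;-7 0 -4.9 0 0.0582 0;-7 0 -4.9 0 0.0582 0;-7 0 -4.9 0 0.0582 0'|tail -1
python3 -m crank '-7 0 -4.9 0 0.0582 0;-7 0 -4.9 0 0.0582 0;-7 0 -4.9 0 0.0582 0;-7 0 -4.9 0 0.0582 0;0 0 0 0 0 0'
python3 - <<'E'
from poses import *
s=st(); print(s['qpos'].round(3))
q=trayTool([.53,-.245,.107],30); plan(*q,n=1)
snap('scene','s14');cv2.imwrite('pics/s14c.png',cv2.resize(cv2.imread('pics/s14.png')[100:300,100:400],None,fx=2.6,fy=2.6))
E
```

```text
opening: 0.1
time: 22.38
eef_pos: [0.5443, -0.1684, 0.2341]
tcp_rot: [0.757, 0.652, 0.033, -0.027]
contact_force: [-0.1, 0.6, -5.9]
opening: 0.099
[-0.514  0.062  1.83   0.084  1.281 -1.962]
-0.5 -1.2 2.2 0.0013 0.0015 -0.0000
```

View pics/s14c.png

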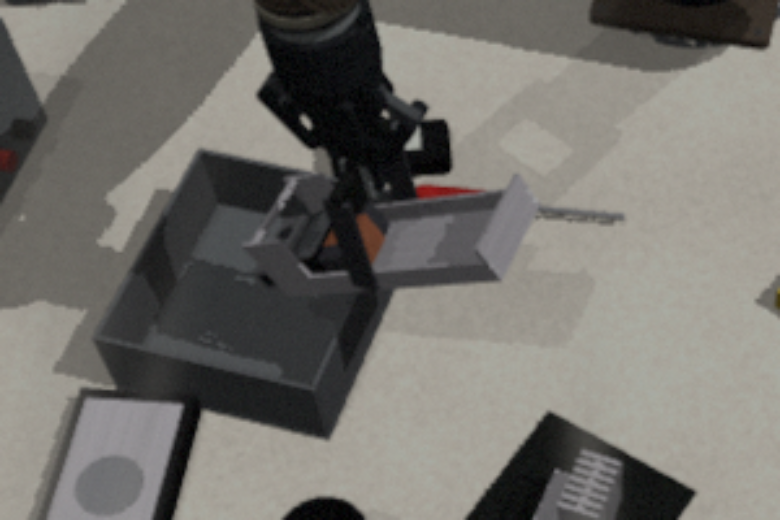

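```bash
python3 -m crank '-7 0 -4.9 0 0.0582 0;-7 0 -4.9 0 0.0582 0;-7 0 -4.9 0 0.0582 0;-7 0 -4.9 0 0.0582 0;-7 0 -4.9 0 0.0582 0'|tail -1
python3 -m crank '-7 0 -4.9 0 0.0582 0;0 0 0 0 0 0;0 0 0 0 0 0;0 0 0 0 0 0;0 0 0 0 0 0'
python3 - <<'E'
from poses import *
s=st(); print(s['qpos'].round(3))
snap('scene','s15');cv2.imwrite('pics/s15c.png',cv2.resize(cv2.imread('pics/s15.png')[100:300,100:400],None,fx=2.6,fy=2.6))
snap('wrist','w15')
E
```

```text
opening: 0.102
time: 23.68
eef_pos: [0.5375, -0.214, 0.2526]
tcp_rot: [0.739, 0.638, 0.164, -0.141]
contact_force: [0.4, -0.7, -3.5]
opening: 0.096
[-0.714  0.149  1.742  0.366  1.5   -2.21 ]
```

View pics/s15c.png

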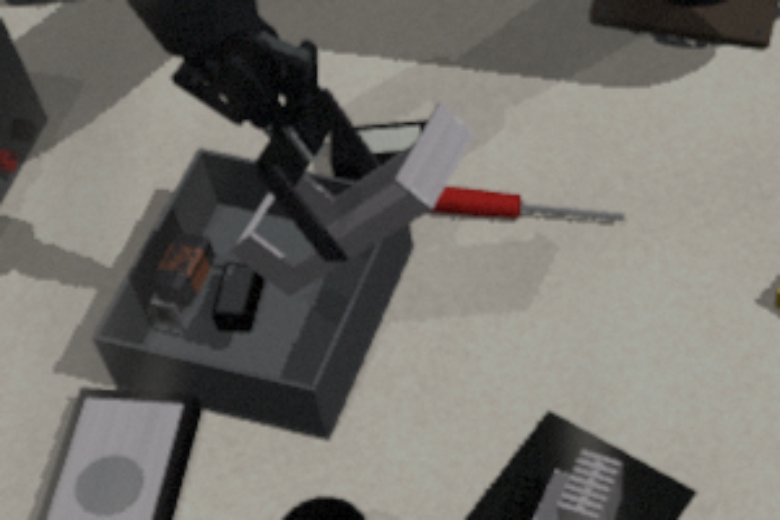

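View pics/w15.png

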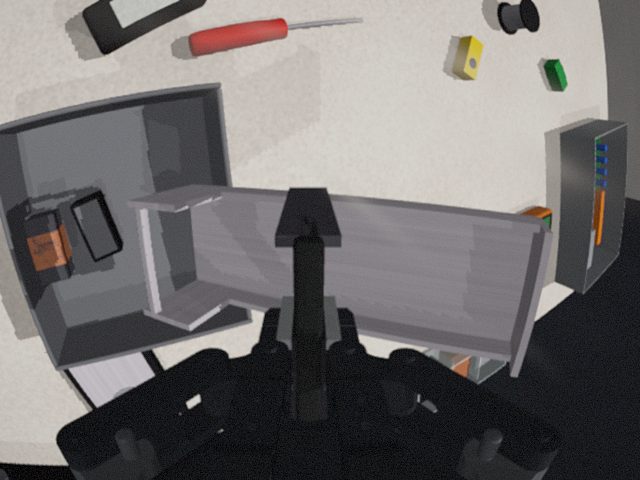

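Run:
```python
from poses import *
q=trayTool([.53,-.24,.150],20); plan(*q,mm=40,deg=7); r=q
m0=tray2w((135,0,4))[0]
q=trayTool(m0+[0,0,.06],0); plan(*q,mm=48,deg=8,ref=r)
```

```text
13.6 -0.4 4.8 0.0003 -0.1048 0.0002; 14.0 -0.4 3.4 0.0003 -0.1048 0.0002; 14.3 -0.4 1.9 0.0003 -0.1048 0.0002; 14.4 -0.4 0.4 0.0003 -0.1048 0.0002; 14.3 -0.4 -1.1 0.0003 -0.1048 0.0002
44.9 -8.9 10.1 0.0000 -0.0388 -0.0000; 45.3 -8.9 8.4 0.0000 -0.0388 -0.0000; 45.6 -8.9 6.6 0.0000 -0.0388 -0.0000; 45.8 -8.9 4.9 0.0000 -0.0388 -0.0000; 46.0 -8.9 3.1 0.0000 -0.0388 -0.0000
46.0 -8.9 1.3 0.0000 -0.0388 -0.0000; 46.1 -8.9 -0.5 0.0000 -0.0388 -0.0000; 46.0 -8.9 -2.3 0.0000 -0.0388 -0.0000; 45.9 -8.9 -4.1 0.0000 -0.0388 -0.0000
```

```bash
python3 -m crank '13.6 -0.4 4.8 0 -0.1048 0; 14 -0.4 3.4 0 -0.1048 0; 14.3 -0.4 1.9 0 -0.1048 0; 14.4 -0.4 0.4 0 -0.1048 0; 14.3 -0.4 -1.1 0 -0.1048 0'|tail -1
python3 -m crank '22 -4.4 5 0 -0.0194 0;44.9 -8.9 10.1 0 -0.0388 0; 45.3 -8.9 8.4 0 -0.0388 0; 45.6 -8.9 6.6 0 -0.0388 0; 45.8 -8.9 4.9 0 -0.0388 0'|tail -1
python3 -m crank '46 -8.9 3.1 0 -0.0388 0; 46 -8.9 1.3 0 -0.0388 0; 46.1 -8.9 -0.5 0 -0.0388 0; 30 -5.6 -1.5 0 -0.0250 0; 0 0 0 0 0 0'
python3 - <<'E'
from poses import *
s=st(); print(s['qpos'].round(3))
m0=tray2w((135,0,4))[0]; q=trayTool(m0+[0,0,.02],0); plan(*q,mm=25,deg=8)
snap('top','t16');cv2.imwrite('pics/t16c.png',cv2.resize(cv2.imread('pics/t16.png')[190:320,400:530],None,fx=4.5,fy=4.5))
snap('scene','s16')
E
```

```text
opening: 0.103
opening: 0.098
time: 25.65
eef_pos: [0.5256, 0.221, 0.137]
tcp_rot: [0.741, 0.641, -0.152, 0.13]
contact_force: [-0.5, -0.3, -4.6]
opening: 0.099
[ 0.369  0.295  1.786 -0.361  1.287 -0.914]
17.2 -2.1 8.5 -0.0003 -0.0115 0.0010; 17.3 -2.1 8.3 -0.0003 -0.0115 0.0010; 17.4 -2.1 8.1 -0.0003 -0.0115 0.0010
```

View pics/t16c.png

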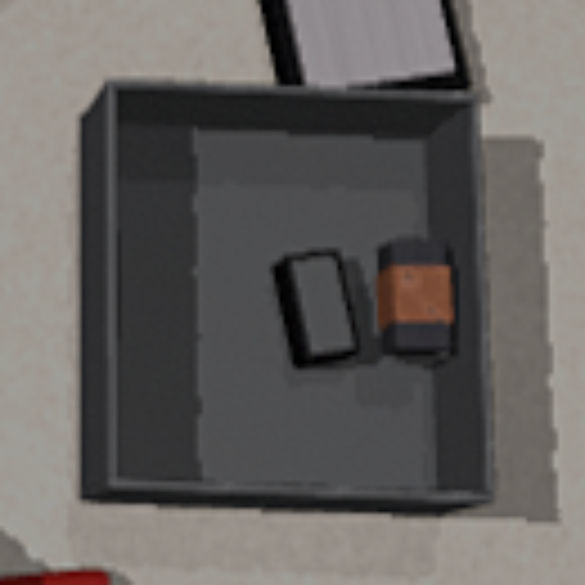

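View pics/s16.png

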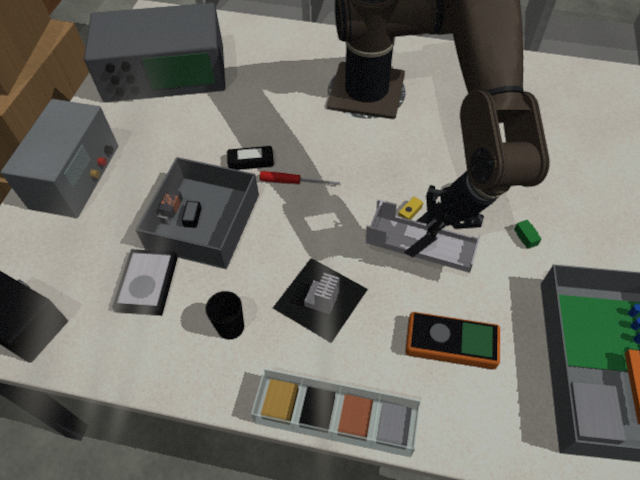

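```bash
python3 - <<'E'
import cv2
a=cv2.imread('pics/s16.png')[170:250,130:250]; cv2.imwrite('pics/s16c.png',cv2.resize(cv2.convertScaleAbs(a,alpha=1.6,beta=10),None,fx=6.5,fy=6.5,interpolation=3))
E
python3 -m crank '17.2 -2.1 8.5 0 -0.0115 0; 17.3 -2.1 8.3 0 -0.0115 0; 12 -1.5 5.5 0 -0.008 0;0 0 0 0 0 0;0 0 0 0 0 0'
python3 - <<'E'
from poses import *
s=st(); print(s['qpos'].round(3))
m0=tray2w((135,0,4))[0]; q=trayTool(m0+[0,0,.004],0); plan(*q,mm=10,deg=8)
E
```

```text
time: 26.38
eef_pos: [0.5265, 0.2526, 0.0996]
tcp_rot: [0.74, 0.638, -0.163, 0.141]
contact_force: [1.0, 0.0, -4.4]
opening: 0.1
[ 0.426  0.389  1.747 -0.38   1.272 -0.835]
5.0 -0.9 5.9 0.0005 -0.0007 -0.0001; 5.0 -0.9 5.9 0.0005 -0.0007 -0.0001; 5.0 -0.9 5.9 0.0005 -0.0007 -0.0001
```

View pics/s16c.png

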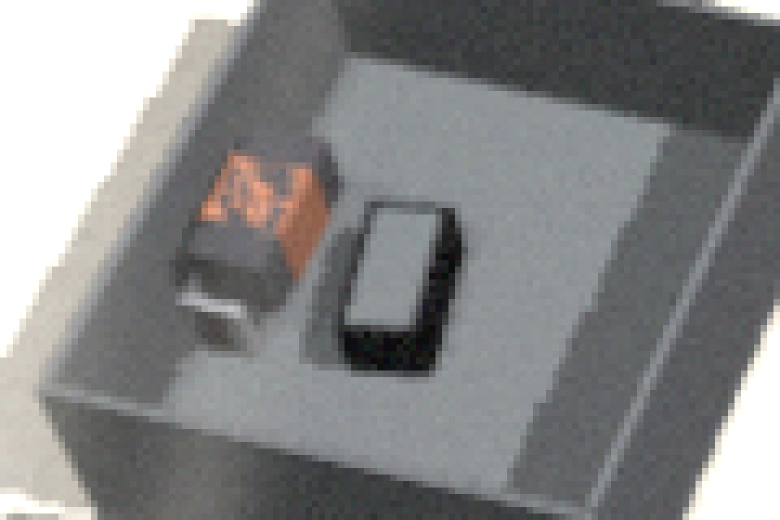

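All three pieces are in the bin: in the crop the steel end shows at (220,310), under the transformer. Now I lower the tray.

```bash
python3 -m crank '5 -0.9 5.9 0 0 0;5 -0.9 5.9 0 0 0;2.5 -0.4 3 0 0 0;-1 0 -2 0 0 0;0 0 0 0 0 0'
python3 - <<'E'
from poses import *
s=st()
snap('scene','s17');cv2.imwrite('pics/s17c.png',cv2.resize(cv2.imread('pics/s17.png')[180:300,360:520],None,fx=5,fy=5,interpolation=3))
m0=tray2w((135,0,4))[0]; q=trayTool(m0+[0,0,0],0); plan(*q,mm=10,deg=8)
E
```

```text
time: 27.0
eef_pos: [0.5252, 0.258, 0.0836]
tcp_rot: [0.74, 0.638, -0.162, 0.141]
contact_force: [0.5, 0.5, -4.5]
opening: 0.098
2.6 -0.3 4.4 0.0010 -0.0014 -0.0005; 2.6 -0.3 4.4 0.0010 -0.0014 -0.0005
```

View pics/s17c.png

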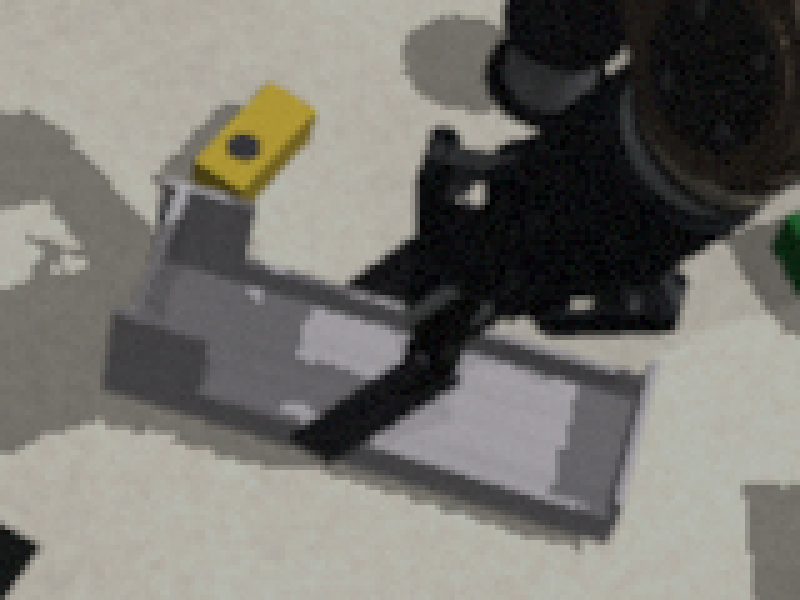

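Still about 9 mm up, so I lower it to contact in small steps (pure down is 0.42 along x and 0.91 along z).

```bash
python3 -m crank '1.7 0 3.6 0 0 0;1.3 0 2.7 0 0 0;0 0 0 0 0 0'; python3 -m crank '0.8 0 1.8 0 0 0;0 0 0 0 0 0;0 0 0 0 0 0'
```

```text
time: 27.42
eef_pos: [0.5245, 0.2578, 0.0755]
tcp_rot: [0.74, 0.638, -0.163, 0.141]
contact_force: [0.5, -0.2, -3.8]
opening: 0.102
time: 27.8
eef_pos: [0.525, 0.258, 0.0742]
tcp_rot: [0.74, 0.638, -0.163, 0.141]
contact_force: [-0.1, -0.1, -3.9]
opening: 0.102
```

```bash
python3 -m crank '0.4 0 0.9 0 0 0;0 0 0 0 0 0;0 0 0 0 0 0'; python3 -m crank '0.4 0 0.9 0 0 0;0 0 0 0 0 0;0 0 0 0 0 0'
```

```text
time: 28.18
eef_pos: [0.5251, 0.2579, 0.0735]
tcp_rot: [0.74, 0.638, -0.162, 0.141]
contact_force: [0.1, 0.4, -1.6]
opening: 0.103
time: 28.55
eef_pos: [0.5252, 0.258, 0.0733]
tcp_rot: [0.74, 0.637, -0.163, 0.141]
contact_force: [-2.6, 1.2, 5.2]
opening: 0.1
```

```bash
python3 -m crank '0 0 0 0 0 0;0 0 0 0 0 0;0 0 0 0 0 0;0 0 0 0 0 0' 1 |tail -2; python3 -m crank '0 0 -20 0 0 0;0 0 -35 0 0 0;0 0 -40 0 0 0;0 0 -40 0 0 0;0 0 -30 0 0 0'; python3 -m crank '0 0 -20 0 0 0;0 0 0 0 0 0'
python3 - <<'E'
from poses import *
s=st(); snap('scene','s18');snap('top','t18');snap('wrist','w18')
a=cv2.imread('pics/t18.png');cv2.imwrite('pics/t18c.png',cv2.resize(a[150:330,130:390],None,fx=3,fy=3,interpolation=3))
E
```

```text
contact_force: [0.2, 0.3, -0.0]
opening: 0.936
time: 29.68
eef_pos: [0.5356, 0.3281, 0.2257]
tcp_rot: [0.74, 0.638, -0.161, 0.141]
contact_force: [0.5, -0.7, -0.6]
opening: 1.0
time: 29.92
eef_pos: [0.5368, 0.3359, 0.2423]
tcp_rot: [0.74, 0.638, -0.161, 0.141]
contact_force: [0.2, -0.5, -0.3]
opening: 0.999
```

View pics/s18.png

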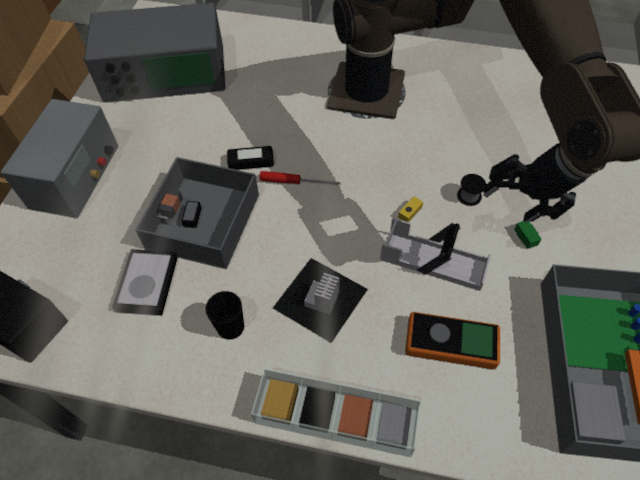

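View pics/t18c.png

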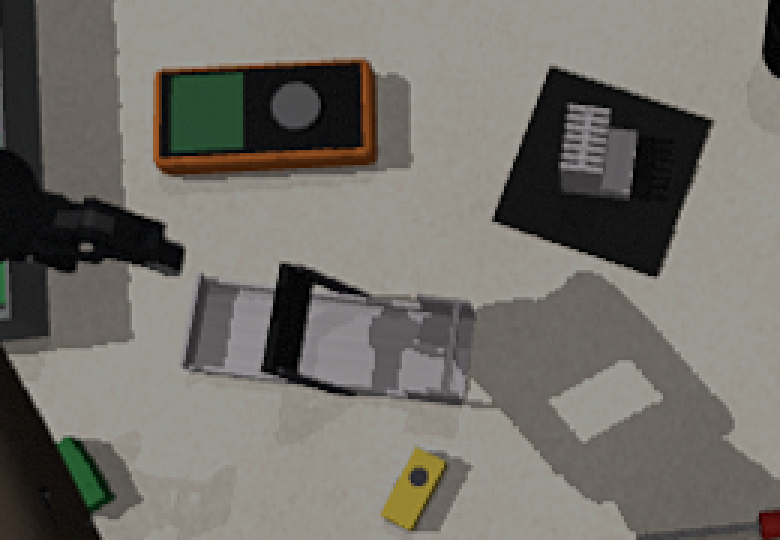

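View pics/w18.png

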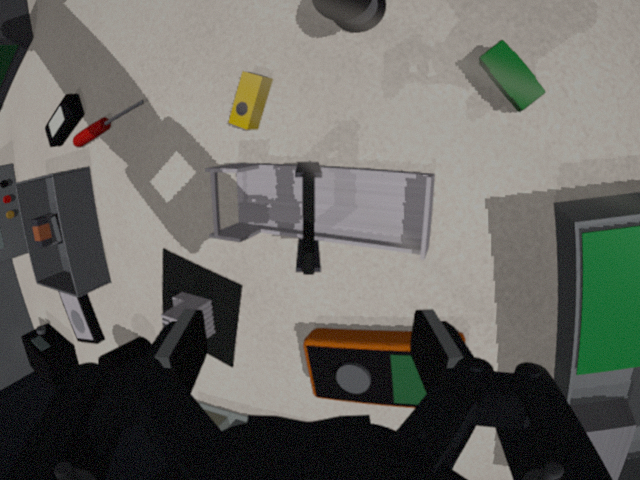

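The tray is empty and flat at scene (435,255). The sink stands upright on the mat at (322,292), and the pieces are in the bin at (170,207) and (191,213). The bystanders have not moved, so I hand in.

```bash
python3 -c "
from plant import ctrl
print(ctrl.sign_off())"
```

```text
the job is handed in; nothing more can be done
None
```

The job is done and was handed in at about 30 s of the 72 s allowed.

- **Heat sink:** I pushed it back by its toe until its centre was about 61 mm behind the bar. I then lifted it out and stood it upright on the black mat.
- **Tray:** I gripped it by its plate, carried it level to the bin, tipped it to about 50° and set it back flat on its original spot.

**Last checks:**
- The tray shows empty and flat, and the sink is upright on the mat.
- The relay and the transformer show plainly in the bin. The steel block lies under the transformer, so only its end shows.
- The bystanders and the green and yellow look-alikes look unmoved; I judged this by eye only.
- The gripper is open and clear of everything, and the highest force I read was about 7 N.
- No check failed or disagreed with another.

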